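# Lock an instrument cover with a push rivet

### The job

Fasten the last open corner of the white instrument cover: take the push rivet from its blue stand, seat it fully and upright in the empty grey boss with its orange pin still up, and only then press the pin down flush with the rivet's head. The cover sits on soft foam that gives way by an unknown amount before it resists, so press slowly and by feel, never overloading the cover, and leave the other things on the bench undisturbed.

Things in the scene. Friction and masses are not known exactly. Their poses are not given: they have to be found in the camera images.
- rivet_head (a point): Centre of the loose rivet's black round head (half-way up), z up its axis. Head 20 mm diameter, 7 mm thick: grip it across; the stand's post and the boss are narrower, so fingertips may reach a little below it. Below it a 9.6 mm shank, 18 mm long, the last 5 mm tapering to 5 mm. Starts upright in the stand. The pressed pin spreads its legs: then it no longer enters a hole.
- pin_top (a point): Centre of the flat top of the rivet's orange pin (8 mm diameter), on the rivet's axis, z up. Starts 6 to 8 mm proud of the head's face (9.5 to 11.5 mm above the head's centre); flush at 3.5 mm above the head's centre. Stiff: it slides only under about 9 N and stays where it is left. Shut fingertips pressing it meet the head's face when it is flush.
- hole (a point): Centre of the mouth of the cover's one empty grey boss: round hole, 11.4 mm diameter, right through into the hollow case, z up. The boss is 17 mm in outside diameter, its rim 5 mm above the cover plate. A seated rivet's head rests on the rim, its centre 3.5 mm above this point. It sinks with the cover.
- cover: White plate 170 x 130 x 4 mm on a grey case; origin under its centre, 44 to 68 mm above the bench. Empty boss at x -60, y -42 mm; locked rivets in the other corners. Its foam gasket gives way at about 5 N by an amount that differs each time (0 to 12 mm), then turns springy (3 N per mm). At 9 N the pin slides; once it is flush the force climbs again. Above 17 N the cover is damaged.
- stand: Fixed blue rivet stand: base 56 x 56 x 10 mm with a hollow round post, 17 mm in diameter, whose top (where the rivet's head rests) is 34 mm above the bench. Origin under its centre.
- jar: Bystander: small round jar, 44 mm in diameter, 45 mm tall; origin under its centre. Leave alone.
- bottle: Bystander: small clear bottle with red cap, 42 mm in diameter, 75 mm tall; origin under its centre. Leave alone.
- meter: Bystander: red hand-held meter lying flat, 75 x 140 x 38 mm; origin under its centre. Leave alone.
There are look-alikes about, which are no part of the job. Of the things shaped like the part that bears rivet_head, the black one is meant.

How it is judged:
By the outcome, as a careful person would: the job done as asked, in the order asked, and still so for the second after the job is handed in, with the robot touching nothing.
It also fails if it takes over 70 s, if anything falls off the work surface, if the arm or the gripper's body presses on something with over 40 N, if the wrist force passes 120 N, or if a joint passes its speed limit or range.

### The arm

A 6-joint arm with a two-finger parallel gripper is mounted at the origin on the work surface. World frame = base frame: x ahead of the robot, y to its left, z up, the work surface at z = 0. Lengths are in m, angles in rad, forces in N, time in s.
With the tool pointing down it reaches from about 0.325 to 0.775 m from the base axis. Payload 9.3 kg.
Tool frame: the origin (TCP) lies between the finger pads; the fingertips stand 11 mm ahead of it and the grasp point (between the pads) lies 8 mm behind it; z points along the fingers, y is the direction in which the jaws open and shut (so a half turn about z gives the same grasp; the last joint's range is limited). The gripper opens to 85 mm and grips with 20 to 120 N. Pads are 22 mm wide; open, the fingers measure 114 mm over their backs; the gripper's body (76 mm by 85 mm) begins 54 mm behind the grasp point. The pads swing forward as they close: fully open they stand 13 mm farther back than shut.
Start: joints at [-1.313, 0.259, 0.021, 1.334, 0, 1.418], TCP at [0.22, -0.504, 0.208] pointing down, gripper open.
Joint ranges: [-3.04, 3.04], [-0.91, 1.82], [-1.04, 1.36], [-1.92, 1.95], [-1.52, 1.45], [-3.14, 3.14]. Speed limits (rad/s): [2.22, 2.22, 2.79, 3.14, 3.14, 3.14].

### API

Orientations are given as a unit quaternion [w, x, y, z].
In Python, from station import sense, grab_frame, calibration, close_job, boxes_of, silhouettes, spot_point gives the robot as it stands. The module is installed in compiled form; this text tells all that it offers.
- The arm moves only by the tool move_arm, never from a script. Its argument "steps" is a list of rows, each an object with "delta_pos": the shift along the tool's x, y, z in m, a list of three; "delta_rot": the turn, a rotation vector about the tool's x, y, z in degrees, a list of three; "fingers": the closure, from 0 (fully open) to 1 (shut). In form: [{"delta_pos": [dx, dy, dz], "delta_rot": [rx, ry, rz], "fingers": fingers}, ...]. A call has 1 to 8 rows; each row is the pose to reach, as a shift and turn from the pose measured when the call began, along the tool's axes at that moment; what a row does not reach only later rows make up. A row lasts 1/10 s, in which the tool goes at most 50 mm and 8.59 degrees, less where a joint would pass 70% of its speed; a pose out of reach is approached as far as the arm can. A call with a gripper value outside its range is refused whole. The fingers move at their own pace and stop on an object; the grip force is fixed at half the most. Time passes only in rows, so rows that repeat a pose let the fingers close. It gives the time, the measured TCP pose, the force and the opening at its end, in the units of the state.
- sense(): the state, without advancing time (a new reading comes with each control period).
- grab_frame(name): name is "side" or "top" or "wrist"; returns (picture, depth): 400x640x3 uint8, blue, green, red; 400x640 float32, m along the optical axis (not along the pixel's ray), 0 where there is no reading.
- calibration(name): a dict with "fovy" (degrees; the focal length in pixels is half the picture's height over the tangent of half this angle, whatever the lens; pixels are square), "cx", "cy" (the principal point, pixels), "world_from_camera" (4x4, takes a point from camera to world coordinates). Camera axes: x right, y up, looking along -z (the intrinsics and any distortion apply to the point x, -y, -z); pixel columns grow to the right and rows downward; lengths in m; the calibration is good to about 2 mm. A picture is of the moment at which its call begins: read the wrist's pose just before it. calibration takes no time and is no camera call; for the wrist camera it gives the pose at the moment of the call.
- close_job(): hands the job in, once; it reports no verdict.
Trained networks look in the newest picture that a camera, given by its name, has taken for a name from the list of things; names that differ only in an ending like _2 or _b are one class to them, and where a whole thing is asked for, a point or a joint stands for the part that bears it (a point fixed in the world has none). Each returns a list of dicts, best first, with "conf" (0 to 1); they miss things now and then, are a little off and sometimes report something else, mostly with a low value. They report only what shows in the picture. A call takes as long as a camera call. They do not tell look-alikes from the thing itself.
- boxes_of(camera, query): "box" ([centre column, centre row, width, height] in pixels, round what is visible of it).
- silhouettes(camera, query): "region" (400x640 bool, what is visible of it) and "box" ([centre column, centre row, width, height] in pixels, round what is visible of it).
- spot_point(camera, query): "xy" ([column, row] in pixels: a listed point, or the origin of a listed thing).
The state is a dict: "time": time; "joint_positions": joint angles; "joint_vel": joint speeds; "effort": joint torques, N m; "position": TCP position; "orientation": TCP orientation; "force": force on the tool from outside, world axes, zero at the start; "wrist_torque": the same for the moment, N m; "opening": finger opening in m.
Only numpy, scipy, OpenCV 4.12 (cv2) and the standard library are available. Lean on these libraries where they do the work, as an engineer would, in place of code of your own. Each camera call takes 0.05 s, during which the arm holds its last target.

## Working session

There is one attempt and no reset: what is moved stays moved. The work goes in short steps, Python scripts to look and compute and a tool call to move; the robot and the scene stay as the last step left them, time stands still between calls to the robot, and variables do not carry over. Pictures are saved under pics/ and viewed, and the job is handed in when it is done.

Besides the shell and the picture viewer there is one more tool, called after "Emit:" as name(argument=value, ...) on one line, values as JSON. move_arm: Moves the arm, as the interface text tells. Its arguments: {"type":"object","properties":{"steps":{"type":"array","items":{"type":"object","properties":{"delta_pos":{"type":"array","items":{"type":"number"}},"delta_rot":{"type":"array","items":{"type":"number"}},"fingers":{"type":"number"}}}}},"required":["steps"]}

```bash
mkdir -p pics; cat > h.py <<'E'
import numpy as np, cv2
from station import *
def K(n):
    c=calibration(n); f=200/np.tan(np.radians(c['fovy'])/2); return f,c['cx'],c['cy'],np.array(c['world_from_camera'])
def p2w(n,u,v,d,cal=None):
    f,cx,cy,T=cal or K(n)
    p=np.array([(u-cx)/f*d,-(v-cy)/f*d,-d,1]); return (T@p)[:3]
def ray_z(n,u,v,z,cal=None):
    cal=cal or K(n); a=p2w(n,u,v,1.,cal); o=cal[3][:3,3]; t=(z-o[2])/(a-o)[2]; return o+t*(a-o)
def w2p(n,P,cal=None):
    f,cx,cy,T=cal or K(n); p=np.linalg.inv(T)@np.append(P,1); return cx+f*p[0]/-p[2], cy-f*p[1]/-p[2]
E
python3 - <<'E'
from h import *
s=sense(); print({k:np.round(v,3) for k,v in s.items()})
for n in ['side','top']:
    im,d=grab_frame(n); cv2.imwrite(f'pics/{n}0.png',im); np.save(f'{n}_d.npy',d)
    print(n,calibration(n).keys(),K(n)[:3],K(n)[3].round(3).tolist())
    for q in ['rivet_head','pin_top','hole','cover','stand']:
        r=spot_point(n,q); 
        print(q,[(np.round(x['xy'],1).tolist(),round(x['conf'],2), d[int(x['xy'][1]),int(x['xy'][0])], p2w(n,*x['xy'],d[int(x['xy'][1]),int(x['xy'][0])]).round(3).tolist()) for x in r[:5]])
E
```

```text
{'time': np.float64(0.0), 'joint_positions': array([-1.313,  0.259,  0.021,  1.334, -0.   ,  1.418]), 'joint_vel': array([-0.   , -0.002, -0.   ,  0.   , -0.001,  0.001]), 'effort': array([-0.0000e+00, -5.5564e+01,  3.4453e+01,  1.4000e-02, -0.0000e+00,
        0.0000e+00]), 'position': array([ 0.22 , -0.504,  0.207]), 'orientation': array([-0.001,  0.979,  0.204, -0.   ]), 'force': array([-0.084,  0.404,  0.594]), 'wrist_torque': array([-0.003,  0.041, -0.028]), 'opening': np.float64(0.085)}
side dict_keys(['fovy', 'cx', 'cy', 'world_from_camera']) (np.float64(402.8695433727021), 323.2690465620635, 196.70059073158058) [[0.988, 0.123, -0.096, 0.495], [-0.156, 0.75, -0.643, -0.573], [-0.007, 0.65, 0.76, 0.68], [0.0, 0.0, 0.0, 1.0]]
rivet_head [([344.8, 349.1], 0.65, np.float32(0.64372206), [0.56, -0.347, 0.032]), ([325.2, 302.1], 0.63, np.float32(0.6869896), [0.542, -0.267, 0.041]), ([306.4, 359.0], 0.47, np.float32(0.6398876), [0.498, -0.351, 0.026])]
pin_top [([341.6, 350.2], 0.59, np.float32(0.6497025), [0.556, -0.346, 0.025]), ([326.1, 298.7], 0.57, np.float32(0.6858679), [0.544, 
[... 326 characters left out ...]
 311.1], 0.86, np.float32(0.7049213), [0.546, -0.271, 0.014])]
top dict_keys(['fovy', 'cx', 'cy', 'world_from_camera']) (np.float64(441.5236852928916), 319.5790278472045, 206.0464605549642) [[0.056, 0.977, -0.207, 0.382], [-0.998, 0.056, -0.009, -0.061], [0.003, 0.207, 0.978, 1.089], [0.0, 0.0, 0.0, 1.0]]
rivet_head [([439.3, 256.9], 0.44, np.float32(1.057362), [0.498, -0.345, 0.03]), ([436.3, 232.2], 0.38, np.float32(1.0719565), [0.557, -0.339, 0.027])]
pin_top []
hole [([231.0, 219.8], 0.93, np.float32(1.0459293), [0.554, 0.155, 0.058])]
cover [([205.7, 195.7], 0.86, np.float32(1.0577062), [0.609, 0.221, 0.058])]
stand [([402.2, 237.8], 0.79, np.float32(1.0694287), [0.539, -0.256, 0.027])]
```

View pics/side0.png

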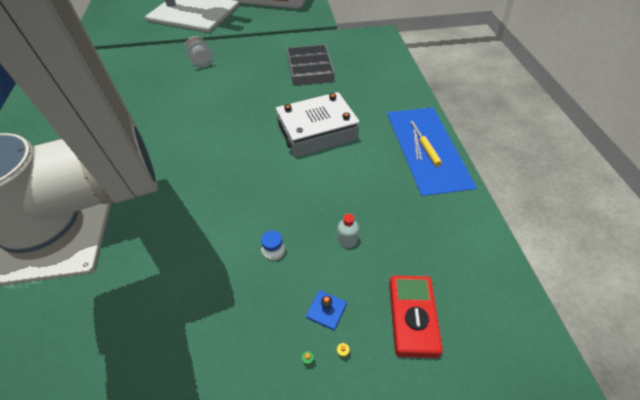

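View pics/top0.png

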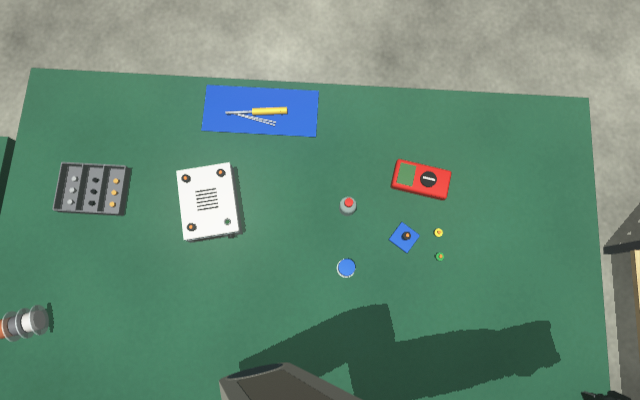

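The side view shows the black rivet with its orange pin on the blue stand at (326,300); the yellow one at (344,350) and green one at (307,357) are look-alikes. The empty boss is the cover's near-left corner at (299,129), or (228,221) in the top view. I'll move above the stand next.

Emit:
move_arm(steps=[{"delta_pos": [0.048,-0.011,0],"delta_rot": [0,0,0],"fingers": 0.4},{"delta_pos": [0.096,-0.022,0],"delta_rot": [0,0,0],"fingers": 0.4},{"delta_pos": [0.144,-0.033,0],"delta_rot": [0,0,0],"fingers": 0.4},{"delta_pos": [0.192,-0.045,0],"delta_rot": [0,0,0],"fingers": 0.4},{"delta_pos": [0.24,-0.056,0],"delta_rot": [0,0,0],"fingers": 0.4},{"delta_pos": [0.288,-0.067,0],"delta_rot": [0,0,0],"fingers": 0.4},{"delta_pos": [0.336,-0.079,0],"delta_rot": [0,0,0],"fingers": 0.4},{"delta_pos": [0.37,-0.09,0],"delta_rot": [0,0,0],"fingers": 0.4}])

```text
time: 1.4
position: [0.525, -0.2719, 0.2079]
orientation: [-0.0, 0.979, 0.205, 0.0]
force: [0.2, -1.1, 0.5]
opening: 0.0516
```

```bash
python3 - <<'E'
from h import *
s=sense(); print({k:np.round(s[k],4) for k in ['time','position','orientation','force','opening']})
n='wrist'
cal=K(n); im,d=grab_frame(n); cv2.imwrite('pics/w1.png',im); print(cal[:3],cal[3].round(3).tolist(), calibration(n)['fovy'])
for q in ['rivet_head','pin_top','stand']:
    for x in spot_point(n,q)[:4]:
        u,v=x['xy']; print(q,np.round(x['xy'],1),round(x['conf'],2),d[int(v),int(u)],p2w(n,u,v,d[int(v),int(u)],cal).round(4), ray_z(n,u,v,{'rivet_head':.0375,'pin_top':.048,'stand':0}[q],cal).round(4))
E
```

```text
{'time': np.float64(1.4), 'position': array([ 0.525 , -0.2719,  0.2079]), 'orientation': array([-0.000e+00,  9.788e-01,  2.046e-01,  2.000e-04]), 'force': array([ 0.2008, -1.0988,  0.5084]), 'opening': np.float64(0.0516)}
(np.float64(310.33263880181534), 324.0844396402417, 201.06318641158703) [[0.401, 0.885, 0.236, 0.584], [-0.916, 0.387, 0.104, -0.246], [0.0, -0.258, 0.966, 0.374], [0.0, 0.0, 0.0, 1.0]] 65.60111188935285
rivet_head [390.4 177. ] 0.81 0.3541963 [ 0.5554 -0.3415  0.0251] [ 0.5565 -0.3381  0.0375]
rivet_head [321.1 160.2] 0.69 0.327864 [ 0.5439 -0.2604  0.0464] [ 0.5428 -0.2608  0.0375]
rivet_head [372.4 220.1] 0.58 0.36623302 [ 0.5009 -0.3449  0.0263] [ 0.5036 -0.3418  0.0375]
pin_top [394.2 175.6] 0.61 0.34657553 [ 0.5591 -0.3427  0.0322] [ 0.5603 -0.3382  0.048 ]
pin_top [373.5 224.7] 0.53 0.35973665 [ 0.4982 -0.3464  0.0339] [ 0.5017 -0.3423  0.048 ]
pin_top [323.6 158.1] 0.4 0.33101642 [ 0.5466 -0.2621  0.0427] [ 0.5472 -0.2619  0.048 ]
pin_top [407.9  48.5] 0.26 0.3138543 [ 0.6809 -0.2965  0.0313] [ 0.6762 -0.294   0.048 ]
stand [323.2 157.8] 0.57 0.33151975 [ 0.5467 -0.2616  0.0421] [ 0.5419 -0.2636  0.    ]
```

View pics/w1.png

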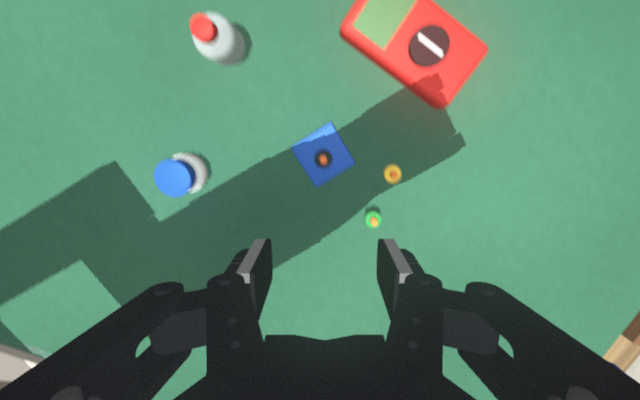

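The wrist view shows the stand at (323,155) with the black head and orange pin at about (323,159). I'll refine by segmenting.

```bash
python3 - <<'E'
from h import *
im=cv2.imread('pics/w1.png'); c=im[110:210,265:385]; cv2.imwrite('pics/w1c.png',cv2.resize(c,None,fx=6,fy=6,interpolation=cv2.INTER_CUBIC))
cal=K('wrist')
h=cv2.cvtColor(im,cv2.COLOR_BGR2HSV)
sub=np.zeros(im.shape[:2],bool); sub[140:178,303:343]=1
i=im.astype(int)
o=sub&(i[...,2]>i[...,0]+40); b=sub&((i[...,0]<90)|o)
for m,z in((o,.0475),(b,.0395)):
    v,u=np.nonzero(m); print(len(u),u.mean(),v.mean(),u.min(),u.max(),v.min(),v.max(),ray_z('wrist',u.mean(),v.mean(),z,cal).round(4))
im=cv2.imread('pics/side0.png').astype(int); d=np.load('side_d.npy'); 
E
```

```text
73 322.86301369863014 159.16438356164383 319 327 154 164 [ 0.544  -0.263   0.0475]
223 321.76233183856505 160.72645739910314 303 342 151 177 [ 0.541  -0.263   0.0395]
```

View pics/w1c.png

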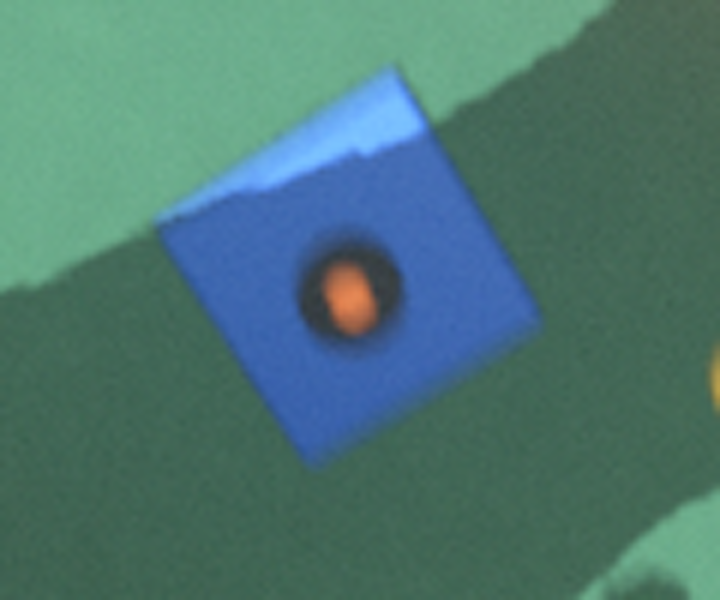

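Emit:
move_arm(steps=[{"delta_pos": [0.021,-0.001,0.04],"delta_rot": [0,0,0],"fingers": 0.55},{"delta_pos": [0.021,-0.001,0.08],"delta_rot": [0,0,0],"fingers": 0.55},{"delta_pos": [0.021,-0.001,0.118],"delta_rot": [0,0,0],"fingers": 0.55},{"delta_pos": [0.021,-0.001,0.118],"delta_rot": [0,0,0],"fingers": 0.55}])

```text
time: 2.0
position: [0.5387, -0.2634, 0.0852]
orientation: [-0.003, 0.979, 0.204, -0.003]
force: [-1.1, 0.9, -0.4]
opening: 0.0385
```

```bash
cat > look.py <<'E'
from h import *
import sys
s=sense(); print({k:np.round(s[k],4) for k in ['time','position','orientation','force','opening']})
n='wrist'; cal=K(n); im,d=grab_frame(n); cv2.imwrite(f'pics/{sys.argv[1]}.png',im); np.save('wd.npy',d); np.save('wT.npy',cal[3])
for a in sys.argv[2:]:
    q,z=a.split(':')
    for x in spot_point(n,q)[:3]:
        u,v=x['xy']; print(q,np.round(x['xy'],1),round(x['conf'],2),p2w(n,u,v,d[int(v),int(u)],cal).round(4), ray_z(n,u,v,float(z),cal).round(4))
E
python3 look.py w2 rivet_head:.0375 pin_top:.048
```

```text
{'time': np.float64(2.0), 'position': array([ 0.5387, -0.2634,  0.0852]), 'orientation': array([-0.003 ,  0.9789,  0.2041, -0.0033]), 'force': array([-1.0552,  0.8968, -0.3857]), 'opening': np.float64(0.0385)}
rivet_head [325.3 205.1] 0.94 [ 0.5458 -0.2611  0.0484] [ 0.543  -0.2623  0.0375]
rivet_head [428.4 225.1] 0.87 [ 0.5581 -0.3399  0.0313] [ 0.5593 -0.3371  0.0375]
rivet_head [140.1 215.4] 0.62 [ 0.4734 -0.1353  0.0222] [ 0.4818 -0.1422  0.0375]
pin_top [432.1 225.4] 0.63 [ 0.5593 -0.3418  0.033 ] [ 0.5621 -0.3347  0.048 ]
pin_top [326.5 209.4] 0.44 [ 0.5435 -0.263   0.0487] [ 0.5433 -0.2631  0.048 ]
```

View pics/w2.png

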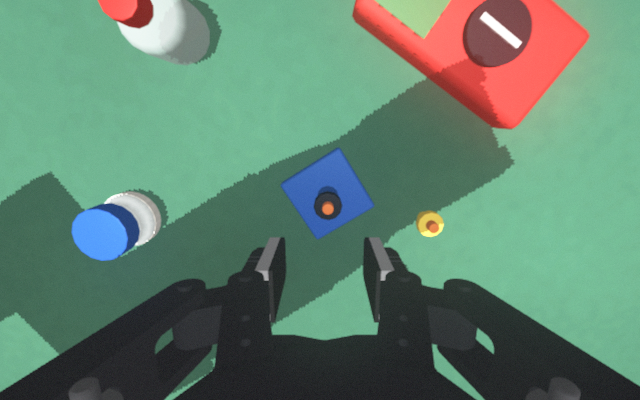

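```bash
python3 - <<'E'
from h import *
s=sense(); print({k:np.round(s[k],4) for k in ['time','position','orientation','force','opening']})
d=np.load('wd.npy'); c=K('wrist'); cal=(c[0],c[1],c[2],np.load('wT.npy'))
for (u,v) in [(276,241),(279,243),(272,243),(372,241),(378,243),(266,260),(381,260),(270,275),(376,275)]:
    print(u,v,p2w('wrist',u,v,d[v,u],cal).round(4))
R=np.array([[.917,.399,0],[.399,-.917,0],[0,0,-1]])
print(np.round(R@(np.array([.5433,-.263,.042])-s['position']),4))
E
```

```text
{'time': np.float64(2.15), 'position': array([ 0.5423, -0.2652,  0.0917]), 'orientation': array([7.000e-04, 9.789e-01, 2.043e-01, 4.000e-04]), 'force': array([ 0.7791, -1.3114,  0.7884]), 'opening': np.float64(0.0382)}
276 241 [ 0.5396 -0.2393  0.1187]
279 243 [ 0.5402 -0.2409  0.1208]
272 243 [ 0.5391 -0.238   0.1213]
372 241 [ 0.5574 -0.2796  0.119 ]
378 243 [ 0.5581 -0.282   0.1204]
266 260 [ 0.5397 -0.2385  0.1392]
381 260 [ 0.5578 -0.2803  0.1385]
270 275 [ 0.5396 -0.2419  0.1484]
376 275 [ 0.5548 -0.278   0.1473]
[ 0.0018 -0.0016  0.0497]
```

```bash
python3 - <<'E'
from h import *
s=sense(); c=K('wrist'); p=s['position']; y=np.array([.399,-.917,0]); x=np.array([.917,.399,0])
for dz in (-.011,0,.008):
  for dy in (-.019,0,.019):
    print(dz,dy,np.round(w2p('wrist',p+y*dy+np.array([0,0,dz]),c),1), np.round(w2p('wrist',p+y*dy+x*.011+np.array([0,0,dz]),c),1))
d=np.load('wd.npy'); print(c[3][:3,3],d[225:300:5,274].round(3),d[225:300:5,376].round(3)); print(d[0:400:40,320].round(3))
E
```

```text
-0.011 -0.019 [292.4 228.8] [291.9 211.4]
-0.011 0 [323.7 228.8] [323.8 211.5]
-0.011 0.019 [355.1 228.9] [355.6 211.5]
0 -0.019 [290.5 235.4] [290.  217.1]
0 0 [323.8 235.5] [323.8 217.1]
0 0.019 [357.  235.5] [357.5 217.2]
0.008 -0.019 [289.  240.8] [288.5 221.7]
0.008 0 [323.8 240.8] [323.8 221.7]
0.008 0.019 [358.5 240.8] [359.1 221.7]
[ 0.60159011 -0.23920515  0.25815738] [0.265 0.267 0.268 0.143 0.137 0.133 0.127 0.123 0.119 0.117 0.118 0.118
 0.117 0.118 0.118] [0.265 0.266 0.268 0.144 0.138 0.132 0.129 0.122 0.118 0.    0.115 0.116
 0.117 0.117 0.117]
[0.219 0.228 0.234 0.243 0.242 0.217 0.27  0.278 0.289 0.071]
```

```bash
python3 - <<'E'
from h import *
s=sense(); print(s['time'],s['position'].round(4) if hasattr(s['position'],'round') else s['position'])
im,d=grab_frame('side'); np.save('sd.npy',d)
print(w2p('side',s['position']))
u,v=map(int,w2p('side',s['position'])); u0,v0=max(u-100,0),max(v-80,0)
c=im[v0:v0+140,u0:u0+200]; print(u0,v0); cv2.imwrite('pics/s1.png',cv2.resize(c,None,fx=4,fy=4,interpolation=cv2.INTER_CUBIC))
E
```

```text
2.15 [ 0.5423 -0.2652  0.0917]
(np.float64(325.3860888025131), np.float64(286.85631134503063))
225 206
```

View pics/s1.png

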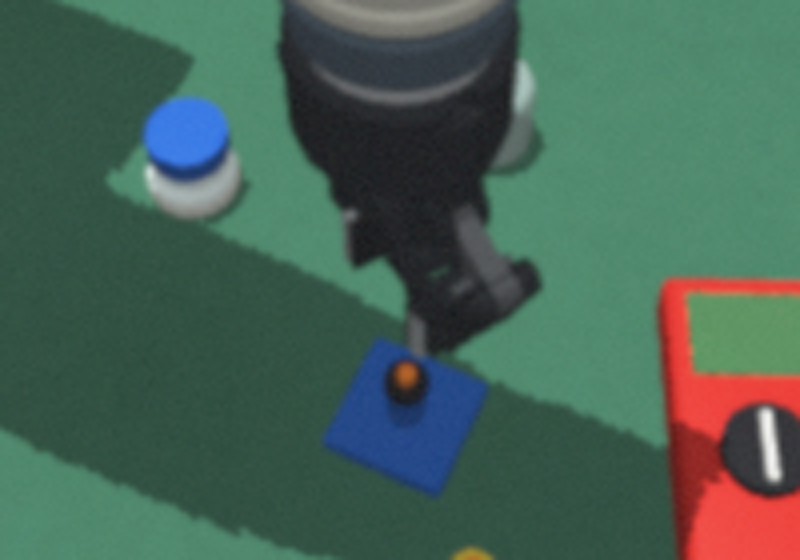

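```bash
python3 - <<'E'
from h import *
s=sense(); p=np.array(s['position']); y=np.array([.399,-.917,0]); x=np.array([.917,.399,0])
for dz in (-.011,0,.02,.03):
  for dy in (-.019,.019):
    for dx in(-.011,.011):
      u,v=w2p('side',p+y*dy+x*dx+np.array([0,0,dz])); print(dz,dy,dx,round((u-225)*4),round((v-206)*4))
d=np.load('sd.npy')
for cu,cv in[(417,335),(418,350),(430,340),(440,320),(360,255),(415,320),(500,290)]:
    u,v=225+cu//4,206+cv//4; print(cu,cv,p2w('side',u+.5,v+.5,d[v,u]).round(4))
E
```

```text
-0.011 -0.019 -0.011 355 314
-0.011 -0.019 0.011 400 288
-0.011 0.019 -0.011 405 386
-0.011 0.019 0.011 451 358
0 -0.019 -0.011 355 301
0 -0.019 0.011 400 275
0 0.019 -0.011 405 373
0 0.019 0.011 452 346
0.02 -0.019 -0.011 353 276
0.02 -0.019 0.011 400 250
0.02 0.019 -0.011 405 350
0.02 0.019 0.011 453 322
0.03 -0.019 -0.011 353 263
0.03 -0.019 0.011 400 237
0.03 0.019 -0.011 405 337
0.03 0.019 0.011 453 309
417 335 [ 0.5439 -0.2941  0.1368]
418 350 [ 0.5439 -0.2945  0.1248]
430 340 [ 0.5481 -0.2961  0.1331]
440 320 [ 0.5492 -0.3117  0.1773]
360 255 [ 0.5289 -0.2521  0.1278]
415 320 [ 0.5426 -0.2929  0.1442]
500 290 [ 0.5659 -0.3243  0.2169]
```

Both cameras put the fingertips about 33 mm above the reported TCP, but the text says 11 mm ahead of it. I'll go down in stages and check each one by picture and force.

Emit:
move_arm(steps=[{"delta_pos": [0.001,-0.002,0.015],"delta_rot": [0,0,0],"fingers": 0.55},{"delta_pos": [0.001,-0.002,0.03],"delta_rot": [0,0,0],"fingers": 0.55},{"delta_pos": [0.001,-0.002,0.045],"delta_rot": [0,0,0],"fingers": 0.55},{"delta_pos": [0.001,-0.002,0.045],"delta_rot": [0,0,0],"fingers": 0.55},{"delta_pos": [0.001,-0.002,0.045],"delta_rot": [0,0,0],"fingers": 0.55}])

```text
time: 2.7
position: [0.5436, -0.2638, 0.0489]
orientation: [0.002, 0.979, 0.204, 0.002]
force: [1.2, 0.2, -0.1]
opening: 0.0383
```

```bash
python3 look.py w3 rivet_head:.0375 pin_top:.048; python3 - <<'E'
from h import *
im,d=grab_frame('side'); np.save('sd.npy',d)
c=im[206:346,225:425];cv2.imwrite('pics/s2.png',cv2.resize(c,None,fx=4,fy=4,interpolation=cv2.INTER_CUBIC))
d=np.load('wd.npy'); c=K('wrist')
for v in (236,240,244): print([p2w('wrist',u,v,d[v,u]).round(4).tolist() for u in (270,276,372,378)])
E
```

```text
{'time': np.float64(2.7), 'position': array([ 0.5436, -0.2638,  0.0489]), 'orientation': array([0.0019, 0.9789, 0.2043, 0.0016]), 'force': array([ 1.2375,  0.1935, -0.1461]), 'opening': np.float64(0.0383)}
rivet_head [317.7 227.8] 0.94 [ 0.5443 -0.2596  0.0426] [ 0.5426 -0.2603  0.0375]
rivet_head [440.6 249.1] 0.76 [ 0.558  -0.3406  0.0285] [ 0.5601 -0.3357  0.0375]
rivet_head [470.7  26.4] 0.71 [ 0.6778 -0.2909  0.0319] [ 0.6755 -0.2892  0.0375]
pin_top [323.5 231.2] 0.62 [ 0.5452 -0.2629  0.0471] [ 0.5455 -0.2628  0.048 ]
pin_top [447.  250.9] 0.54 [ 0.5599 -0.3417  0.0344] [ 0.5631 -0.3339  0.048 ]
[[0.5102, -0.235, 0.0003], [0.5119, -0.2391, 0.0], [0.5403, -0.304, 0.0003], [0.5418, -0.3083, -0.0005]]
[[0.5434, -0.2365, 0.0818], [0.5444, -0.2391, 0.0816], [0.5618, -0.2798, 0.081], [0.5628, -0.2825, 0.0805]]
[[0.5432, -0.2373, 0.0855], [0.5443, -0.2397, 0.0854], [0.5615, -0.2791, 0.0856], [0.5627, -0.2815, 0.086]]
```

View pics/s2.png

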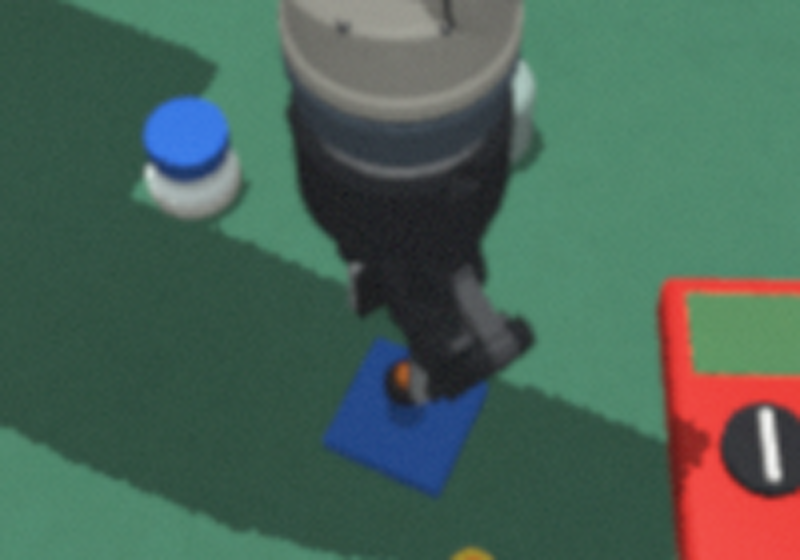

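View pics/w3.png

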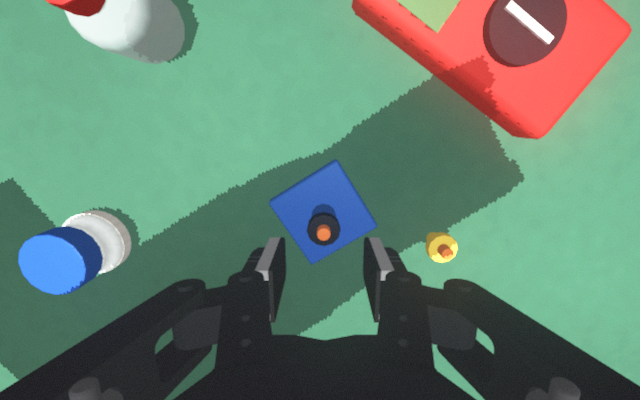

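Emit:
move_arm(steps=[{"delta_pos": [0.0,0,0.012],"delta_rot": [0,0,0],"fingers": 0.6},{"delta_pos": [0.0,0,0.024],"delta_rot": [0,0,0],"fingers": 0.6},{"delta_pos": [0.0,0,0.036],"delta_rot": [0,0,0],"fingers": 0.6},{"delta_pos": [0.0,0,0.036],"delta_rot": [0,0,0],"fingers": 0.6},{"delta_pos": [0.0,0,0.036],"delta_rot": [0,0,0],"fingers": 0.6}])

```text
time: 3.4
position: [0.5433, -0.2635, 0.0117]
orientation: [0.001, 0.979, 0.204, 0.001]
force: [-0.1, 0.6, 0.4]
opening: 0.0341
```

```bash
python3 look.py w4 rivet_head:.0375 pin_top:.048; python3 - <<'E'
from h import *
im=cv2.imread('pics/w4.png'); cv2.imwrite('pics/w4c.png',cv2.resize(im[190:310,220:430],None,fx=3.8,fy=3.8,interpolation=cv2.INTER_CUBIC))
d=np.load('wd.npy'); c=K('wrist')
for v in (236,240,244): print([p2w('wrist',u,v,d[v,u]).round(4).tolist() for u in (274,280,366,374)])
E
```

```text
{'time': np.float64(3.4), 'position': array([ 0.5433, -0.2635,  0.0117]), 'orientation': array([0.0013, 0.9789, 0.2044, 0.001 ]), 'force': array([-0.0906,  0.6059,  0.4112]), 'opening': np.float64(0.0341)}
rivet_head [324.5 255.3] 0.95 [ 0.547  -0.2621  0.0468] [ 0.543  -0.2639  0.0375]
rivet_head [466.2 276. ] 0.7 [ 0.5583 -0.3402  0.028 ] [ 0.5611 -0.3337  0.0375]
rivet_head [323.1 229.4] 0.67 [ 0.5507 -0.2598  0.0242] [ 0.5551 -0.2579  0.0375]
pin_top [324.9 262.4] 0.6 [ 0.5444 -0.2634  0.0483] [ 0.5443 -0.2635  0.048 ]
pin_top [474.  282.2] 0.51 [ 0.5587 -0.3414  0.0342] [ 0.5629 -0.3314  0.048 ]
[[0.5319, -0.2379, 0.0119], [0.5331, -0.241, 0.0116], [0.5531, -0.2862, 0.0125], [0.5546, -0.2909, 0.0111]]
[[0.544, -0.2385, 0.045], [0.5452, -0.241, 0.0453], [0.561, -0.2776, 0.045], [0.5626, -0.2808, 0.0454]]
[[0.5444, -0.2392, 0.0499], [0.5454, -0.2416, 0.0498], [0.561, -0.2767, 0.0506], [0.5625, -0.2799, 0.0509]]
```

View pics/w4c.png

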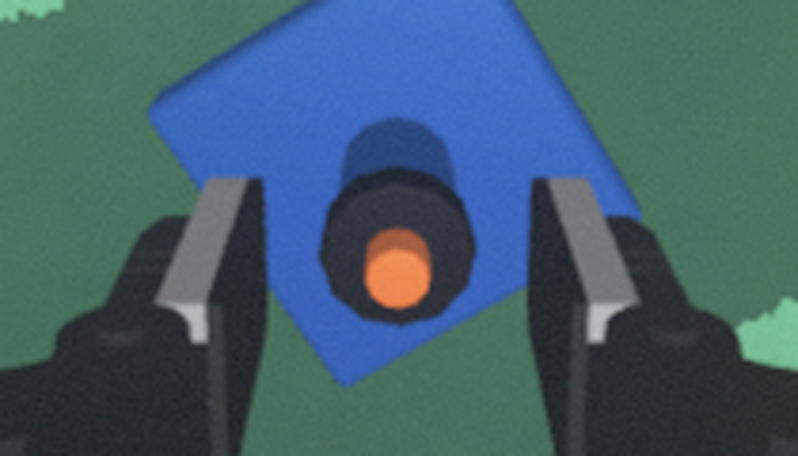

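The rivet stands centred between the open pads with the tips at z≈0.045. I'll go down another 10.5 mm and grip.

Emit:
move_arm(steps=[{"delta_pos": [0.001,0,0.005],"delta_rot": [0,0,0],"fingers": 0.6},{"delta_pos": [0.001,0,0.0105],"delta_rot": [0,0,0],"fingers": 0.6},{"delta_pos": [0.001,0,0.0105],"delta_rot": [0,0,0],"fingers": 0.6},{"delta_pos": [0.001,0,0.0105],"delta_rot": [0,0,0],"fingers": 0.6}])

```text
time: 3.95
position: [0.5447, -0.2634, 0.002]
orientation: [0.002, 0.979, 0.204, 0.002]
force: [-0.1, -0.7, 0.4]
opening: 0.0343
```

```bash
python3 look.py w5 pin_top:.048; python3 - <<'E'
from h import *
im=cv2.imread('pics/w5.png'); cv2.imwrite('pics/w5c.png',cv2.resize(im[190:310,220:430],None,fx=3.8,fy=3.8,interpolation=cv2.INTER_CUBIC))
d=np.load('wd.npy'); c=K('wrist')
for v in (236,240,244): print([p2w('wrist',u,v,d[v,u]).round(4).tolist() for u in (274,280,366,374)])
E
```

```text
{'time': np.float64(3.95), 'position': array([ 0.5447, -0.2634,  0.002 ]), 'orientation': array([0.0018, 0.9789, 0.2044, 0.0016]), 'force': array([-0.0769, -0.6849,  0.3704]), 'opening': np.float64(0.0343)}
pin_top [326.5 273.6] 0.82 [ 0.5459 -0.2639  0.0491] [ 0.5454 -0.2641  0.048 ]
pin_top [480.6 295.3] 0.66 [ 0.5744 -0.3036  0.0825] [ 0.5627 -0.3303  0.048 ]
[[0.5365, -0.2375, 0.0101], [0.5379, -0.2405, 0.0102], [0.5569, -0.2832, 0.0113], [0.5586, -0.2872, 0.0111]]
[[0.5453, -0.2382, 0.0352], [0.5464, -0.2407, 0.0353], [0.5625, -0.2768, 0.0362], [0.5636, -0.2805, 0.0349]]
[[0.545, -0.2388, 0.0388], [0.5465, -0.2413, 0.0397], [0.5619, -0.2765, 0.0399], [0.5633, -0.2798, 0.0396]]
```

View pics/w5c.png

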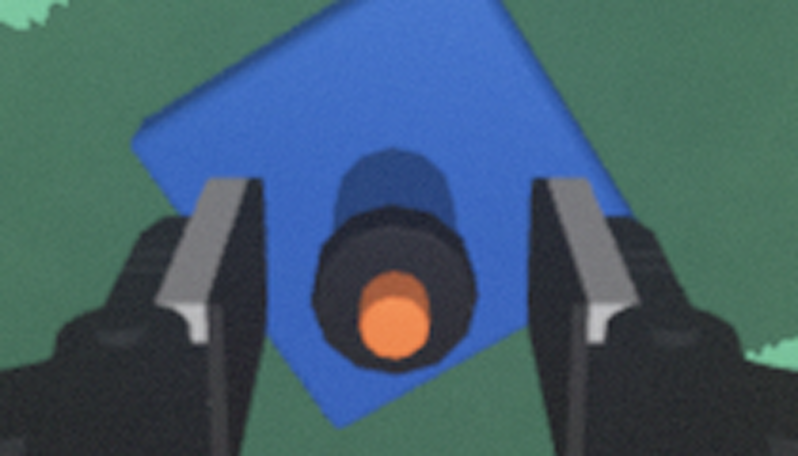

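Emit:
move_arm(steps=[{"delta_pos": [0,0,0],"delta_rot": [0,0,0],"fingers": 0.75},{"delta_pos": [0,0,0],"delta_rot": [0,0,0],"fingers": 1},{"delta_pos": [0,0,0],"delta_rot": [0,0,0],"fingers": 1},{"delta_pos": [0,0,0],"delta_rot": [0,0,0],"fingers": 1},{"delta_pos": [0,0,0],"delta_rot": [0,0,0],"fingers": 1}])

```text
time: 4.55
position: [0.5449, -0.2634, 0.0027]
orientation: [0.002, 0.979, 0.204, 0.002]
force: [-1.6, 2.7, 5.8]
opening: 0.0169
```

```bash
python3 look.py w6 pin_top:.048; python3 - <<'E'
from h import *
im=cv2.imread('pics/w6.png'); cv2.imwrite('pics/w6c.png',cv2.resize(im[190:310,220:430],None,fx=3.8,fy=3.8,interpolation=cv2.INTER_CUBIC))
d=np.load('wd.npy'); c=K('wrist')
for v in (228,232,236,240,244): print(v,[p2w('wrist',u,v,d[v,u]).round(4).tolist() for u in (292,296,350,356)])
E
```

```text
{'time': np.float64(4.55), 'position': array([ 0.5449, -0.2634,  0.0027]), 'orientation': array([0.0021, 0.9789, 0.2045, 0.0019]), 'force': array([-1.5685,  2.6931,  5.7643]), 'opening': np.float64(0.0169)}
pin_top [481.1 295.8] 0.82 [ 0.5578 -0.3421  0.0339] [ 0.5626 -0.3312  0.048 ]
pin_top [324.5 274.4] 0.61 [ 0.5445 -0.2637  0.0478] [ 0.5446 -0.2637  0.048 ]
228 [[0.5447, -0.2447, 0.0104], [0.5454, -0.2467, 0.0099], [0.5573, -0.2735, 0.0106], [0.5584, -0.2766, 0.0099]]
232 [[0.5427, -0.2455, 0.0107], [0.5437, -0.2475, 0.011], [0.555, -0.2746, 0.0099], [0.5567, -0.2772, 0.0113]]
236 [[0.5406, -0.2464, 0.0107], [0.5417, -0.2483, 0.0114], [0.553, -0.2755, 0.0103], [0.5544, -0.2784, 0.0104]]
240 [[0.5385, -0.2473, 0.0108], [0.5492, -0.2474, 0.0351], [0.5594, -0.2701, 0.036], [0.5606, -0.2726, 0.0361]]
244 [[0.5486, -0.2461, 0.0399], [0.5492, -0.2478, 0.0396], [0.5591, -0.2698, 0.0402], [0.5605, -0.272, 0.0412]]
```

View pics/w6c.png

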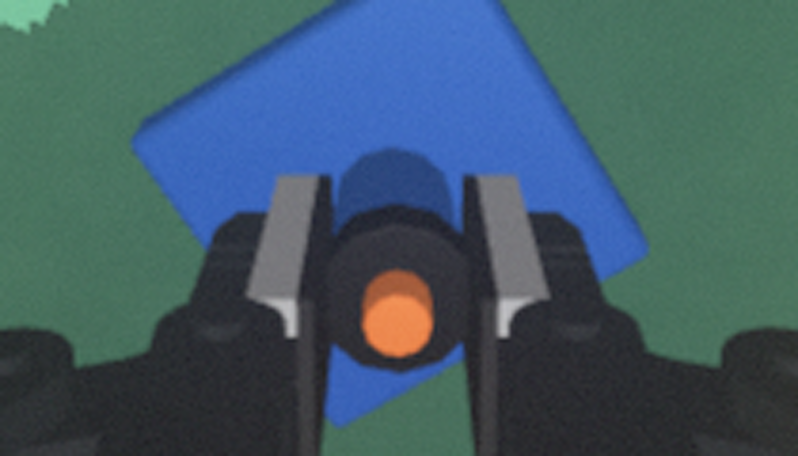

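The pads closed on something at a reported 17 mm, where the head should stop them at 20 mm. I'll lift gently to test, since gripping the fixed post would show as a downward pull.

Emit:
move_arm(steps=[{"delta_pos": [0,0,-0.001],"delta_rot": [0,0,0],"fingers": 1},{"delta_pos": [0,0,-0.003],"delta_rot": [0,0,0],"fingers": 1},{"delta_pos": [0,0,-0.004],"delta_rot": [0,0,0],"fingers": 1},{"delta_pos": [0,0,-0.004],"delta_rot": [0,0,0],"fingers": 1}])

```text
time: 5.05
position: [0.5448, -0.2634, 0.0066]
orientation: [0.002, 0.979, 0.204, 0.002]
force: [-0.2, 0.9, -0.1]
opening: 0.0164
```

```bash
python3 look.py w7 pin_top:.048; python3 - <<'E'
from h import *
im=cv2.imread('pics/w7.png'); cv2.imwrite('pics/w7c.png',cv2.resize(im[190:310,220:430],None,fx=3.8,fy=3.8,interpolation=cv2.INTER_CUBIC))
E
```

```text
{'time': np.float64(5.05), 'position': array([ 0.5448, -0.2634,  0.0066]), 'orientation': array([0.002 , 0.9789, 0.2045, 0.0018]), 'force': array([-0.2383,  0.8707, -0.0577]), 'opening': np.float64(0.0164)}
pin_top [325.9 275.4] 0.54 [ 0.5443 -0.2643  0.052 ] [ 0.5424 -0.2652  0.048 ]
pin_top [475.7 291.7] 0.53 [ 0.5575 -0.3409  0.0346] [ 0.562  -0.3309  0.048 ]
```

View pics/w7c.png

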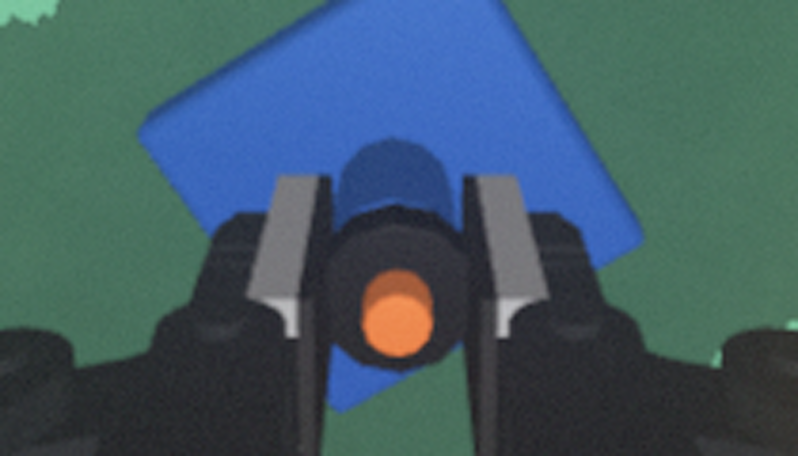

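The rivet came up with the gripper: the pin stays at (325,272) while the stand recedes, and there is no load. Next I'll lift and carry it.

Emit:
move_arm(steps=[{"delta_pos": [0,0,-0.03],"delta_rot": [0,0,0],"fingers": 1},{"delta_pos": [0,0,-0.075],"delta_rot": [0,0,0],"fingers": 1},{"delta_pos": [0,0,-0.12],"delta_rot": [0,0,0],"fingers": 1},{"delta_pos": [0,0,-0.16],"delta_rot": [0,0,0],"fingers": 1},{"delta_pos": [0.01,-0.025,-0.183],"delta_rot": [0,0,0],"fingers": 1},{"delta_pos": [0.03,-0.065,-0.183],"delta_rot": [0,0,0],"fingers": 1},{"delta_pos": [0.045,-0.105,-0.183],"delta_rot": [0,0,0],"fingers": 1},{"delta_pos": [0.064,-0.145,-0.183],"delta_rot": [0,0,0],"fingers": 1}])

```text
time: 5.95
position: [0.5444, -0.1032, 0.1894]
orientation: [0.002, 0.979, 0.204, 0.002]
force: [1.0, -0.3, -0.9]
opening: 0.0162
```

Emit:
move_arm(steps=[{"delta_pos": [0.018,-0.04,0],"delta_rot": [0,0,0],"fingers": 1},{"delta_pos": [0.036,-0.08,0],"delta_rot": [0,0,0],"fingers": 1},{"delta_pos": [0.053,-0.12,0],"delta_rot": [0,0,0],"fingers": 1},{"delta_pos": [0.071,-0.16,0],"delta_rot": [0,0,0],"fingers": 1},{"delta_pos": [0.089,-0.2,0],"delta_rot": [0,0,0],"fingers": 1},{"delta_pos": [0.105,-0.235,0],"delta_rot": [0,0,0],"fingers": 1},{"delta_pos": [0.105,-0.235,0],"delta_rot": [0,0,0],"fingers": 1}])

```text
time: 6.65
position: [0.5466, 0.1582, 0.1885]
orientation: [0.002, 0.979, 0.206, 0.003]
force: [-0.2, -0.1, -1.3]
opening: 0.0166
```

```bash
python3 look.py w8 hole:.063 pin_top:.048 cover:.05
```

```text
{'time': np.float64(6.65), 'position': array([0.5466, 0.1582, 0.1885]), 'orientation': array([0.002 , 0.9785, 0.2061, 0.0027]), 'force': array([-0.1651, -0.0681, -1.2853]), 'opening': np.float64(0.0166)}
hole [318.4 183.5] 0.67 [0.539  0.1606 0.0099] [0.5492 0.1643 0.063 ]
pin_top [323.8 272. ] 0.54 [0.5475 0.1587 0.2343] [0.4587 0.1187 0.048 ]
cover [288.9 111.2] 0.72 [0.5994 0.2156 0.0599] [0.5992 0.2167 0.05  ]
cover [617.  308.2] 0.4 [ 0.5439 -0.2508  0.0106] [ 0.5509 -0.201   0.05  ]
```

View pics/w8.png

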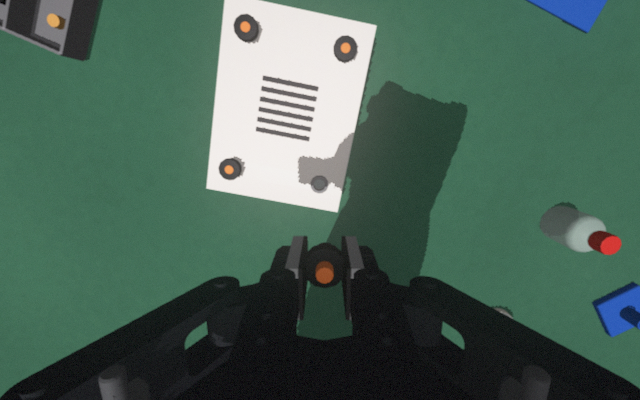

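The wrist view shows the empty boss at (319,184) and the held rivet at (324,265). Next I'll measure the plate height and the boss centre.

```bash
python3 - <<'E'
from h import *
d=np.load('wd.npy'); c=K('wrist'); cal=(*c[:3],np.load('wT.npy'))
im=cv2.imread('pics/w8.png')
pts=[]
for v in range(60,200,6):
  for u in range(225,345,6):
    if im[v,u].min()>170 and d[v,u]>0: pts.append(p2w('wrist',u,v,d[v,u],cal))
pts=np.array(pts); z=pts[:,2]; print(len(z),np.median(z),z.std()); A=np.c_[pts[:,:2],np.ones(len(z))]; co=np.linalg.lstsq(A,z,rcond=None)[0]; print(co, co@[.549,.164,1])
cv2.imwrite('pics/w8c.png',cv2.resize(im[155:215,280:360],None,fx=9,fy=9,interpolation=cv2.INTER_CUBIC))
for z in(.063,.065,.067): print(ray_z('wrist',319,184,z,cal).round(4))
E
```

```text
385 0.06031389695595546 0.0007430002103460461
[-0.00093378 -0.00087534  0.06105379] 0.060397589135257314
[0.549  0.1636 0.063 ]
[0.5494 0.1637 0.065 ]
[0.5497 0.1639 0.067 ]
```

View pics/w8c.png

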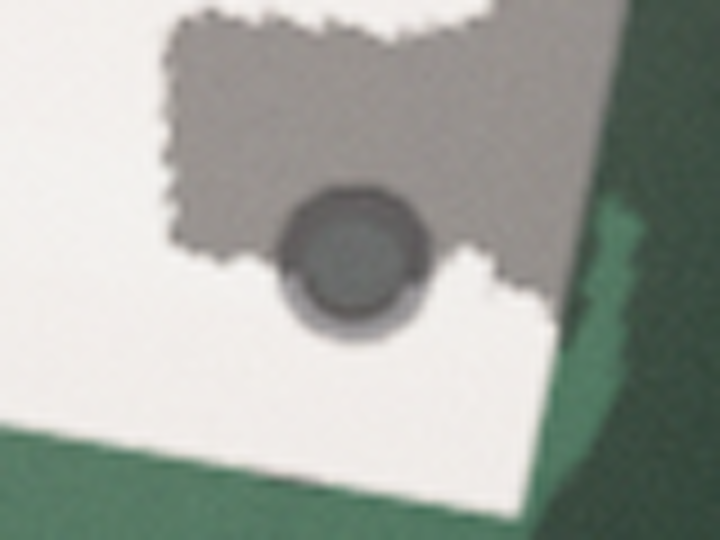

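```bash
cat > go.py <<'E'
from h import *
import sys
from scipy.spatial.transform import Rotation as Ro
s=sense(); q=np.array(s['orientation']); R=Ro.from_quat([q[1],q[2],q[3],q[0]])
print(s['time'],np.round(s['position'],4),np.round(s['force'],1),s['opening'])
t=np.array([float(a) for a in sys.argv[1:4]])
print('delta',R.inv().apply(t-s['position']).round(4))
zt=R.apply([0,0,1]); print('tilt axis z',zt.round(4), 'fix rotvec deg', np.degrees(R.inv().apply(np.cross(zt,[0,0,-1]))).round(2))
E
python3 go.py .549 .1636 .068
```

```text
6.85 [0.5469 0.1535 0.1885] [ 0.7 -0.4 -0.6] 0.01635253376887933
delta [ 0.0055 -0.0092  0.1204]
tilt axis z [ 0.0056 -0.0041 -1.    ] fix rotvec deg [ 0.34 -0.2  -0.  ]
```

Emit:
move_arm(steps=[{"delta_pos": [0.0055,-0.0092,0.03],"delta_rot": [0.3,-0.2,0],"fingers": 1},{"delta_pos": [0.0055,-0.0092,0.07],"delta_rot": [0.3,-0.2,0],"fingers": 1},{"delta_pos": [0.0055,-0.0092,0.105],"delta_rot": [0.3,-0.2,0],"fingers": 1},{"delta_pos": [0.0055,-0.0092,0.12],"delta_rot": [0.3,-0.2,0],"fingers": 1},{"delta_pos": [0.0055,-0.0092,0.12],"delta_rot": [0.3,-0.2,0],"fingers": 1},{"delta_pos": [0.0055,-0.0092,0.12],"delta_rot": [0.3,-0.2,0],"fingers": 1},{"delta_pos": [0.0055,-0.0092,0.12],"delta_rot": [0.3,-0.2,0],"fingers": 1}])

```text
time: 7.55
position: [0.55, 0.1632, 0.0699]
orientation: [0.0, 0.979, 0.203, 0.001]
force: [-0.3, 0.4, 0.9]
opening: 0.0164
```

```bash
python3 look.py w9 hole:.0654 pin_top:.1135; python3 go.py .549 .1636 .068;  python3 - <<'E'
from h import *
im=cv2.imread('pics/w9.png'); cv2.imwrite('pics/w9c.png',cv2.resize(im[190:310,250:400],None,fx=5,fy=5,interpolation=cv2.INTER_CUBIC))
im,d=grab_frame('side'); u,v=map(int,w2p('side',[.549,.1636,.08])); print(u,v)
cv2.imwrite('pics/s9.png',cv2.resize(im[v-35:v+35,u-50:u+50],None,fx=8,fy=8,interpolation=cv2.INTER_CUBIC))
E
```

```text
{'time': np.float64(7.55), 'position': array([0.55  , 0.1632, 0.0699]), 'orientation': array([4.000e-04, 9.791e-01, 2.033e-01, 1.200e-03]), 'force': array([-0.3277,  0.3669,  0.93  ]), 'opening': np.float64(0.0164)}
hole [321.2 231.9] 0.67 [0.5302 0.1567 0.0087] [0.5499 0.1647 0.0654]
pin_top [324.7 272.6] 0.76 [0.5506 0.163  0.1152] [0.5498 0.1627 0.1135]
7.7 [0.5496 0.1636 0.0696] [-0.1 -0.1 -0.6] 0.01653663758400781
delta [-0.0006 -0.0003  0.0016]
tilt axis z [ 2.2e-03 -4.0e-04 -1.0e+00] fix rotvec deg [ 0.07 -0.11  0.  ]
298 123
```

View pics/w9c.png

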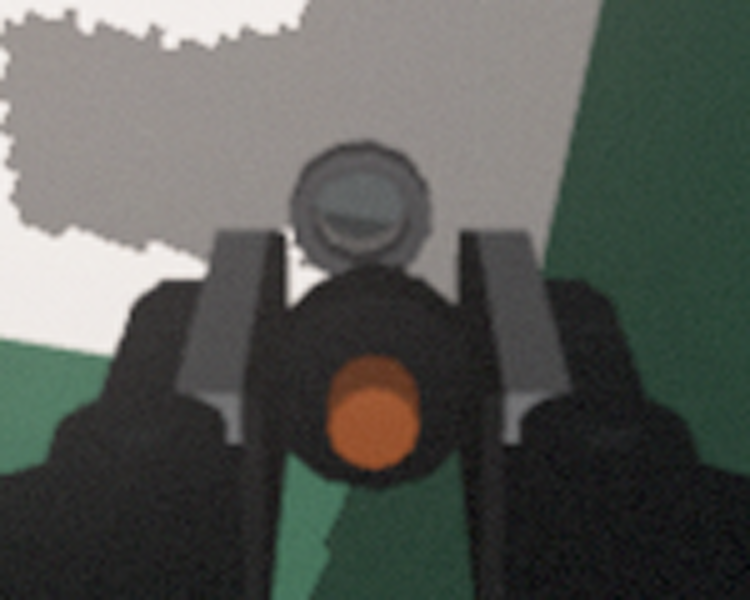

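View pics/s9.png

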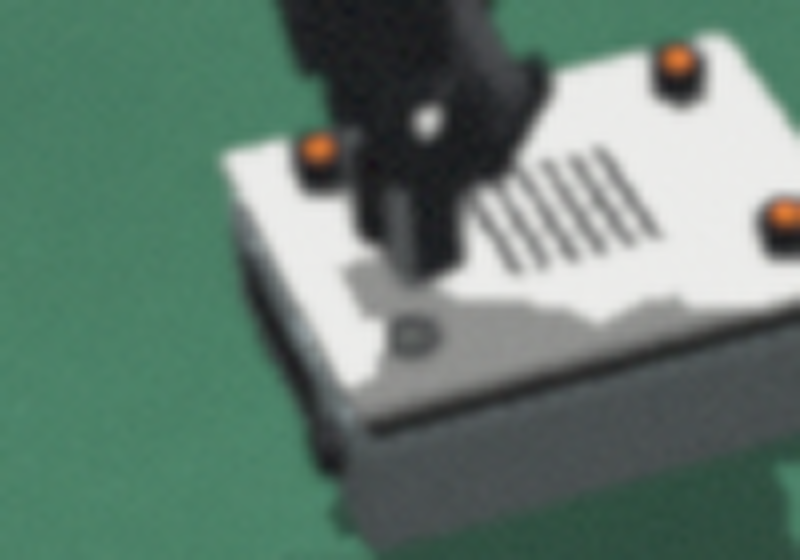

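```bash
python3 - <<'E'
from h import *
c=K('wrist'); T=np.load('wT.npy'); cal=(*c[:3],T)
im=cv2.imread('pics/w9.png'); h=ray_z('wrist',322,231.4,.0654,cal); 
d=np.load('wd.npy')
# pin top
i=im.astype(int); m=np.zeros(im.shape[:2],bool); m[255:290,305:345]=1; m&=(i[...,2]>i[...,0]+60)
m2=m&(i[...,2]>150); v,u=np.nonzero(m2); print(u.mean(),v.mean(),len(u),np.median(d[m2]))
p=p2w('wrist',u.mean(),v.mean(),np.median(d[m2]),cal); print('pin',p.round(4),'hole',h.round(4))
R=np.array([[.917,.399],[.399,-.917]]); print('shift tool xy',(R@(h-p)[:2]).round(4))
E
```

```text
324.25694444444446 274.5833333333333 144 0.13400325
pin [0.5496 0.1628 0.1151] hole [0.5503 0.1644 0.0654]
shift tool xy [ 0.0013 -0.0012]
```

Emit:
move_arm(steps=[{"delta_pos": [0.001,-0.0006,0.005],"delta_rot": [0,-0.1,0],"fingers": 1},{"delta_pos": [0.001,-0.0006,0.0125],"delta_rot": [0,-0.1,0],"fingers": 1},{"delta_pos": [0.001,-0.0006,0.0125],"delta_rot": [0,-0.1,0],"fingers": 1},{"delta_pos": [0.001,-0.0006,0.0125],"delta_rot": [0,-0.1,0],"fingers": 1},{"delta_pos": [0.001,-0.0006,0.0125],"delta_rot": [0,-0.1,0],"fingers": 1}])

```text
time: 8.25
position: [0.5501, 0.1646, 0.0568]
orientation: [0.001, 0.979, 0.204, -0.0]
force: [0.5, 0.5, 0.1]
opening: 0.0167
```

```bash
python3 look.py w10;  python3 - <<'E'
from h import *
im=cv2.imread('pics/w10.png'); cv2.imwrite('pics/w10c.png',cv2.resize(im[190:310,250:400],None,fx=5,fy=5,interpolation=cv2.INTER_CUBIC))
im,d=grab_frame('side'); u,v=298,123
cv2.imwrite('pics/s10.png',cv2.resize(im[v-35:v+35,u-50:u+50],None,fx=8,fy=8,interpolation=cv2.INTER_CUBIC))
E
python3 go.py .5502 .1645 .056
```

```text
{'time': np.float64(8.25), 'position': array([0.5501, 0.1646, 0.0568]), 'orientation': array([ 6.000e-04,  9.790e-01,  2.037e-01, -1.000e-04]), 'force': array([0.4764, 0.5261, 0.0744]), 'opening': np.float64(0.0167)}
8.35 [0.5503 0.1646 0.057 ] [-1.3 -0.5 -0.7] 0.016717618354336796
delta [-0.0001  0.0001  0.001 ]
tilt axis z [ 5.0e-04 -1.1e-03 -1.0e+00] fix rotvec deg [ 0.07  0.   -0.  ]
```

View pics/w10c.png

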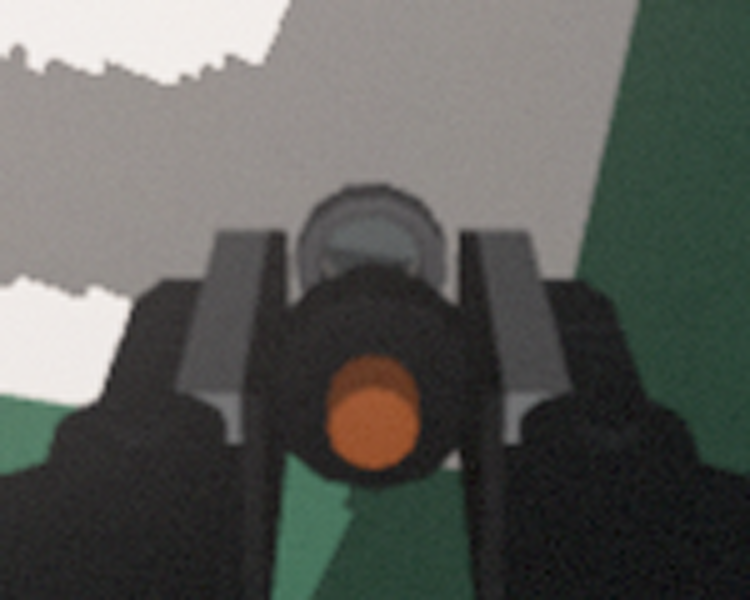

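View pics/s10.png

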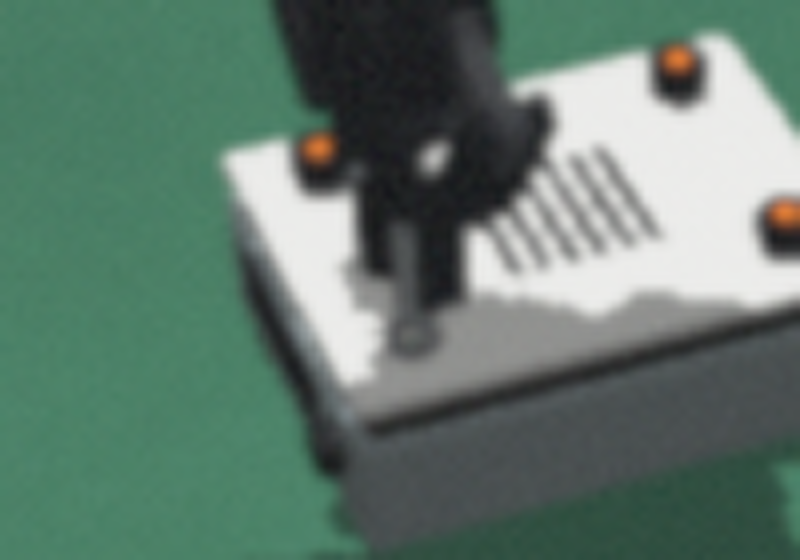

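```bash
python3 - <<'E'
from h import *
c=K('wrist'); T=np.load('wT.npy'); cal=(*c[:3],T)
im=cv2.imread('pics/w10.png'); i=im.astype(int)
d=np.load('wd.npy')
m=np.zeros(im.shape[:2],bool); m[255:290,305:345]=1; m&=(i[...,2]>i[...,0]+60)&(i[...,2]>150); v,u=np.nonzero(m)
p=p2w('wrist',u.mean(),v.mean(),np.median(d[m]),cal); print(u.mean(),v.mean(),np.median(d[m]),'pin',p.round(4))
# predicted ring for hypothesised hole offsets from the pin axis
R=np.array([[.917,.399],[.399,-.917]])
for dx in(-.002,0,.002):
    cc=p[:2]+R[0]*dx
    pts=np.array([w2p('wrist',[cc[0]+.0085*np.cos(a),cc[1]+.0085*np.sin(a),.0654],cal) for a in np.linspace(0,6.28,60)])
    q=(pts-[250,190])*5; print(dx,q.min(0).round(),q.max(0).round())
E
```

```text
323.97972972972974 274.72297297297297 0.1340535 pin [0.5498 0.1644 0.102 ]
-0.002 [292. 204.] [447. 348.]
0 [292. 187.] [447. 332.]
0.002 [292. 169.] [448. 315.]
```

The boss ring and the pin line up to within about 0.5 mm (ring centre u≈324.4, pin u≈324.0). I'll insert slowly, watching the force.

Emit:
move_arm(steps=[{"delta_pos": [0.0003,0.0001,0.002],"delta_rot": [0,0,0],"fingers": 1},{"delta_pos": [0.0003,0.0001,0.004],"delta_rot": [0,0,0],"fingers": 1},{"delta_pos": [0.0003,0.0001,0.006],"delta_rot": [0,0,0],"fingers": 1},{"delta_pos": [0.0003,0.0001,0.008],"delta_rot": [0,0,0],"fingers": 1},{"delta_pos": [0.0003,0.0001,0.008],"delta_rot": [0,0,0],"fingers": 1}])

```text
time: 8.85
position: [0.5504, 0.1646, 0.0486]
orientation: [0.001, 0.979, 0.204, -0.0]
force: [0.0, -0.3, 0.6]
opening: 0.0164
```

Emit:
move_arm(steps=[{"delta_pos": [0,0,0.0015],"delta_rot": [0,0,0],"fingers": 1},{"delta_pos": [0,0,0.003],"delta_rot": [0,0,0],"fingers": 1},{"delta_pos": [0,0,0.004],"delta_rot": [0,0,0],"fingers": 1},{"delta_pos": [0,0,0.004],"delta_rot": [0,0,0],"fingers": 1}])

```text
time: 9.25
position: [0.5503, 0.1645, 0.0444]
orientation: [0.001, 0.979, 0.204, -0.0]
force: [-1.1, 0.2, 0.7]
opening: 0.0165
```

Emit:
move_arm(steps=[{"delta_pos": [0,0,0.0015],"delta_rot": [0,0,0],"fingers": 1},{"delta_pos": [0,0,0.003],"delta_rot": [0,0,0],"fingers": 1},{"delta_pos": [0,0,0.0045],"delta_rot": [0,0,0],"fingers": 1},{"delta_pos": [0,0,0.006],"delta_rot": [0,0,0],"fingers": 1},{"delta_pos": [0,0,0.006],"delta_rot": [0,0,0],"fingers": 1}])

```text
time: 9.75
position: [0.5501, 0.1645, 0.0382]
orientation: [0.001, 0.979, 0.204, -0.001]
force: [-0.2, 0.1, -0.6]
opening: 0.0167
```

```bash
python3 look.py w11;  python3 - <<'E'
from h import *
im=cv2.imread('pics/w11.png'); cv2.imwrite('pics/w11c.png',cv2.resize(im[190:310,250:400],None,fx=5,fy=5,interpolation=cv2.INTER_CUBIC))
im,d=grab_frame('side'); u,v=298,123
cv2.imwrite('pics/s11.png',cv2.resize(im[v-35:v+35,u-50:u+50],None,fx=8,fy=8,interpolation=cv2.INTER_CUBIC))
E
python3 go.py .5502 .1645 .034
```

```text
{'time': np.float64(9.75), 'position': array([0.5501, 0.1645, 0.0382]), 'orientation': array([ 6.000e-04,  9.790e-01,  2.037e-01, -5.000e-04]), 'force': array([-0.1708,  0.1382, -0.5925]), 'opening': np.float64(0.0167)}
9.85 [0.5502 0.1645 0.0384] [-0.4 -0.  -0.9] 0.016956548225813814
delta [-0.0001  0.      0.0044]
tilt axis z [-5.0e-04 -1.3e-03 -1.0e+00] fix rotvec deg [ 0.06  0.05 -0.  ]
```

View pics/w11c.png

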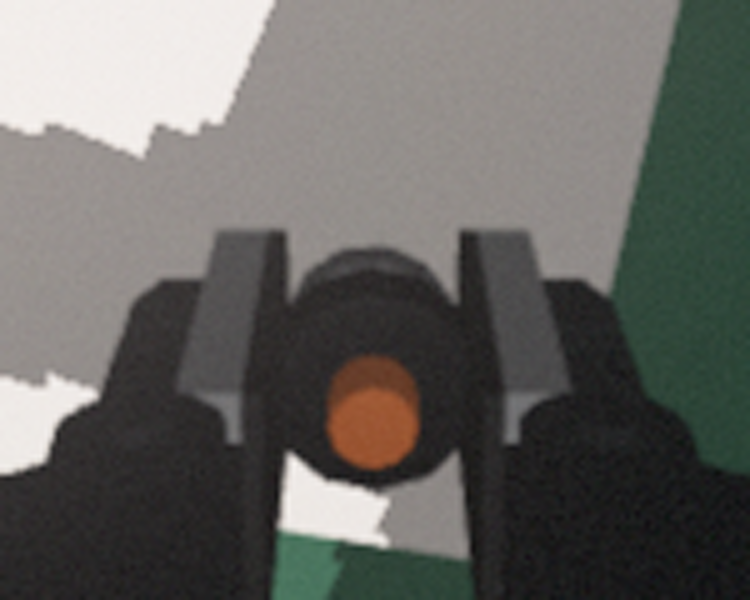

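View pics/s11.png

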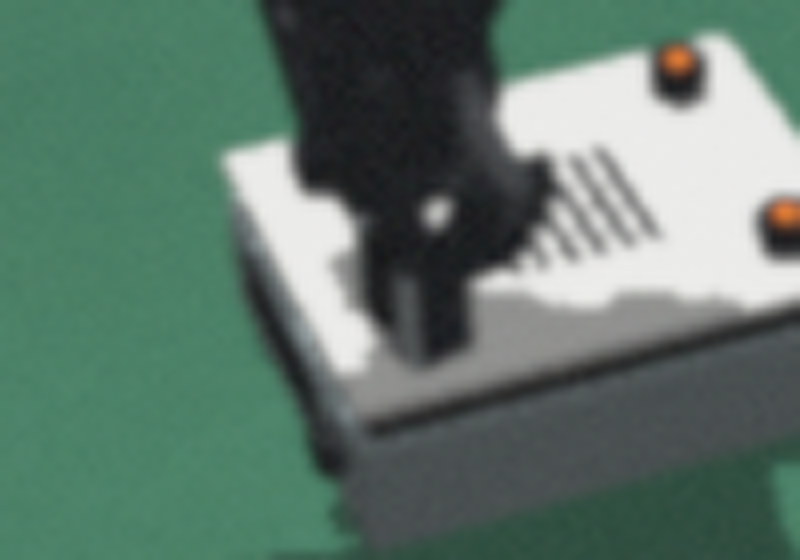

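The shank is in the hole, with the head a few mm above the boss rim and no force. I'll continue in 0.5–1 mm steps.

Emit:
move_arm(steps=[{"delta_pos": [0,0,0.001],"delta_rot": [0,0,0],"fingers": 1},{"delta_pos": [0,0,0.002],"delta_rot": [0,0,0],"fingers": 1},{"delta_pos": [0,0,0.003],"delta_rot": [0,0,0],"fingers": 1},{"delta_pos": [0,0,0.003],"delta_rot": [0,0,0],"fingers": 1}])

```text
time: 10.25
position: [0.5504, 0.1646, 0.0356]
orientation: [0.001, 0.979, 0.204, -0.0]
force: [-0.4, 0.5, 4.5]
opening: 0.0163
```

Emit:
move_arm(steps=[{"delta_pos": [0,0,0.0007],"delta_rot": [0,0,0],"fingers": 1},{"delta_pos": [0,0,0.0007],"delta_rot": [0,0,0],"fingers": 1}])

```text
time: 10.45
position: [0.5504, 0.1646, 0.0351]
orientation: [0.001, 0.979, 0.204, -0.0]
force: [-2.0, -1.2, 3.9]
opening: 0.0166
```

Emit:
move_arm(steps=[{"delta_pos": [0,0,0.0007],"delta_rot": [0,0,0],"fingers": 1},{"delta_pos": [0,0,0.0007],"delta_rot": [0,0,0],"fingers": 1}])

```text
time: 10.65
position: [0.5504, 0.1645, 0.0344]
orientation: [0.001, 0.979, 0.204, -0.0]
force: [-1.0, -0.1, 4.7]
opening: 0.0165
```

The force now sits at about 4.5 N while the tool still sinks, which is the foam giving way. I'll look before releasing.

```bash
python3 look.py w12;  python3 - <<'E'
from h import *
im=cv2.imread('pics/w12.png'); cv2.imwrite('pics/w12c.png',cv2.resize(im[190:310,250:400],None,fx=5,fy=5,interpolation=cv2.INTER_CUBIC))
d=np.load('wd.npy'); T=np.load('wT.npy'); cal=(*K('wrist')[:3],T)
for v,u in((190,320),(200,320),(210,330),(220,320),(230,324),(241,296),(273,324)): print(u,v,p2w('wrist',u,v,d[v,u],cal).round(4))
E
python3 go.py .5502 .1645 .034
```

```text
{'time': np.float64(10.65), 'position': array([0.5504, 0.1645, 0.0344]), 'orientation': array([ 6.000e-04,  9.790e-01,  2.037e-01, -0.000e+00]), 'force': array([-1.0293, -0.0976,  4.7482]), 'opening': np.float64(0.0165)}
320 190 [0.579  0.179  0.0576]
320 200 [0.5745 0.177  0.0576]
330 210 [0.572  0.1708 0.0583]
320 220 [0.5653 0.1731 0.0576]
324 230 [0.5615 0.1693 0.058 ]
296 241 [0.5552 0.1805 0.0689]
324 273 [0.5509 0.1647 0.08  ]
10.7 [0.5504 0.1646 0.0344] [-1.  -0.6  5.5] 0.016579143430152668
delta [-0.0002  0.      0.0004]
tilt axis z [ 2.0e-04 -1.2e-03 -1.0e+00] fix rotvec deg [ 0.07  0.02 -0.  ]
```

View pics/w12c.png

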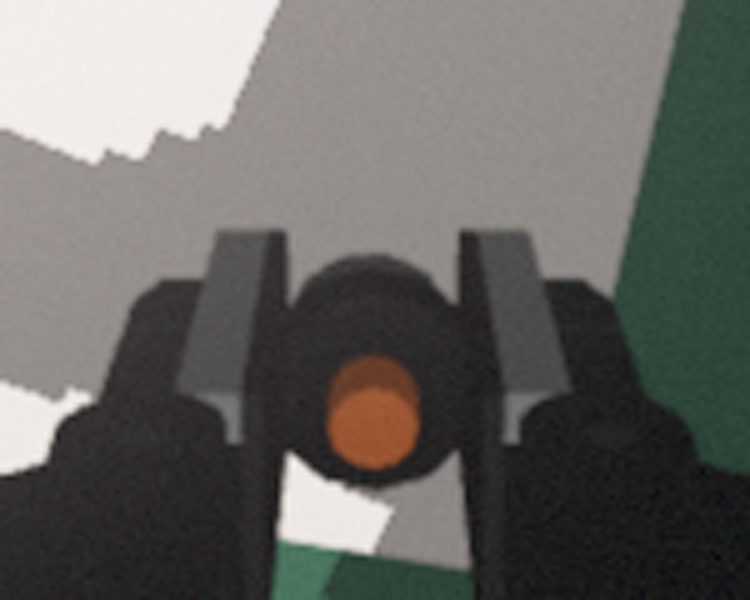

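```bash
python3 - <<'E'
from h import *
T=np.load('wT.npy'); cal=(*K('wrist')[:3],T); d=np.load('wd.npy')
im=cv2.imread('pics/w12.png')
print(im[236:262,324].tolist())
tcp=np.array([.5504,.1645]); x=np.array([.917,.399])
for r,off in((.0085,0.),(.0085,.0009),(.010,0.)):
  for zz in (.060,.062,.063,.064,.066,.0675,.071):
    u,v=w2p('wrist',[*(tcp+x*(r+off)),zz],cal); print(r,off,zz,round(v,1),end=' | ')
  print()
P=[]
for v in range(190,232,3):
  for u in range(290,370,4):
    if d[v,u]>0:P.append(p2w('wrist',u,v,d[v,u],cal)[2])
print(np.median(P),np.std(P))
print([(v,d[v,324].round(4),p2w('wrist',324,v,d[v,324],cal).round(4).tolist()) for v in range(236,290,3)])
E
```

```text
[[138, 141, 144], [138, 143, 146], [136, 140, 145], [138, 142, 147], [114, 117, 122], [72, 74, 76], [62, 64, 65], [51, 51, 54], [42, 46, 48], [42, 41, 44], [43, 40, 44], [43, 45, 45], [42, 41, 44], [49, 51, 54], [48, 47, 52], [44, 47, 48], [39, 41, 42], [46, 46, 48], [44, 44, 47], [48, 47, 47], [43, 44, 47], [44, 43, 48], [38, 40, 43], [43, 45, 46], [40, 46, 53], [41, 55, 86]]
0.0085 0.0 0.06 238.4 | 0.0085 0.0 0.062 239.9 | 0.0085 0.0 0.063 240.7 | 0.0085 0.0 0.064 241.5 | 0.0085 0.0 0.066 243.2 | 0.0085 0.0 0.0675 244.4 | 0.0085 0.0 0.071 247.5 | 
0.0085 0.0009 0.06 236.6 | 0.0085 0.0009 0.062 238.2 | 0.0085 0.0009 0.063 238.9 | 0.0085 0.0009 0.064 239.7 | 0.0085 0.0009 0.066 241.4 | 0.0085 0.0009 0.0675 242.6 | 0.0085 0.0009 0.071 245.6 | 
0.01 0.0 0.06 235.5 | 0.01 0.0 0.062 237.0 | 0.01 0.0 0.063 237.8 | 0.01 0.0 0.064 238.6 | 0.01 0.0 0.066 240.2 | 0.01 0.0 0.0675 241.4 | 0.01 0.0 0.071 244.4 | 
0.05794261895174635 0.0006200061706071878
[(236, np.float32(0.1516), [0.5589, 0.1682, 0.0588]), (239, np.float32(0.1536), [0.5569, 0.1673, 0.0573]), (242, np.float32(0.1503), [0.5567, 0.1672, 0.0607]), (245, np.float32(0.1426), [0.5583, 0.1679, 0.0683]), (248, np.float32(0.1386), [0.5585, 0.168, 0.0723]), (251, np.float32(0.1382), [0.5575, 0.1676, 0.073]), (254, np.float32(0.1394), [0.5558, 0.1668, 0.0723]), (257, np.float32(0.1382), [0.5551, 0.1665, 0.0738]), (260, np.float32(0.1391), [0.5536, 0.1659, 0.0733]), (263, np.float32(0.1379), [0.5529, 0.1656, 0.0748]), (266, np.float32(0.1337), [0.5535, 0.1658, 0.0789]), (269, np.float32(0.1323), [0.5529, 0.1656, 0.0805]), (272, np.float32(0.1335), [0.5513, 0.1649, 0.0798]), (275, np.float32(0.1342), [0.5498, 0.1642, 0.0795]), (278, np.float32(0.1348), [0.5484, 0.1636, 0.0793]), (281, np.float32(0.1354), [0.5469, 0.163, 0.079]), (284, np.float32(0.142), [0.5427, 0.1611, 0.0735]), (287, np.float32(0.1436), [0.5407, 0.1602, 0.0724])]
```

Emit:
move_arm(steps=[{"delta_pos": [0,0,-0.0008],"delta_rot": [0,0,0],"fingers": 1},{"delta_pos": [0,0,-0.0008],"delta_rot": [0,0,0],"fingers": 1}])

```text
time: 10.9
position: [0.5503, 0.1646, 0.0351]
orientation: [0.001, 0.979, 0.204, -0.0]
force: [-0.6, 0.1, 2.9]
opening: 0.0167
```

Emit:
move_arm(steps=[{"delta_pos": [0,0,-0.0008],"delta_rot": [0,0,0],"fingers": 1},{"delta_pos": [0,0,-0.0008],"delta_rot": [0,0,0],"fingers": 1}])

```text
time: 11.1
position: [0.5503, 0.1646, 0.0358]
orientation: [0.001, 0.979, 0.204, -0.0]
force: [-0.9, 0.4, -0.5]
opening: 0.0166
```

Emit:
move_arm(steps=[{"delta_pos": [0,0,0],"delta_rot": [0,0,0],"fingers": 0.78},{"delta_pos": [0,0,0],"delta_rot": [0,0,0],"fingers": 0.74},{"delta_pos": [0,0,0],"delta_rot": [0,0,0],"fingers": 0.7},{"delta_pos": [0,0,0],"delta_rot": [0,0,0],"fingers": 0.65},{"delta_pos": [0,0,0],"delta_rot": [0,0,0],"fingers": 0.6},{"delta_pos": [0,0,0],"delta_rot": [0,0,0],"fingers": 0.6}])

```text
time: 11.7
position: [0.5503, 0.1646, 0.0357]
orientation: [0.001, 0.979, 0.204, -0.0]
force: [-0.2, -0.0, 0.1]
opening: 0.0342
```

```bash
cat > prof.py <<'E'
from h import *
import sys
n=sys.argv[1]
im=cv2.imread(f'pics/{n}.png'); cv2.imwrite(f'pics/{n}c.png',cv2.resize(im[190:310,250:400],None,fx=5,fy=5,interpolation=cv2.INTER_CUBIC))
T=np.load('wT.npy'); cal=(*K('wrist')[:3],T); d=np.load('wd.npy')
P=[p2w('wrist',u,v,d[v,u],cal)[2] for v in range(190,232,3) for u in range(290,370,4) if d[v,u]>0]
print('plate',np.median(P))
print([(v,p2w('wrist',324,v,d[v,324],cal).round(4).tolist()) for v in range(236,300,4)])
E
python3 look.py w13; python3 prof.py w13
```

```text
{'time': np.float64(11.7), 'position': array([0.5503, 0.1646, 0.0357]), 'orientation': array([ 6.000e-04,  9.790e-01,  2.037e-01, -2.000e-04]), 'force': array([-0.1863, -0.0178,  0.1337]), 'opening': np.float64(0.0342)}
plate 0.05907376203310177
[(236, [0.5589, 0.1682, 0.0603]), (240, [0.557, 0.1674, 0.0603]), (244, [0.5582, 0.1679, 0.0683]), (248, [0.5572, 0.1674, 0.0704]), (252, [0.5556, 0.1667, 0.0709]), (256, [0.5536, 0.1659, 0.0706]), (260, [0.5531, 0.1657, 0.0738]), (264, [0.6099, 0.1905, 0.2021]), (268, [0.5511, 0.1648, 0.0771]), (272, [0.5496, 0.1641, 0.0777]), (276, [0.5475, 0.1632, 0.0771]), (280, [0.5427, 0.1611, 0.0713]), (284, [0.5407, 0.1603, 0.0712]), (288, [0.5324, 0.1567, 0.0595]), (292, [0.5298, 0.1555, 0.0585]), (296, [0.5284, 0.1549, 0.0599])]
```

View pics/w13c.png

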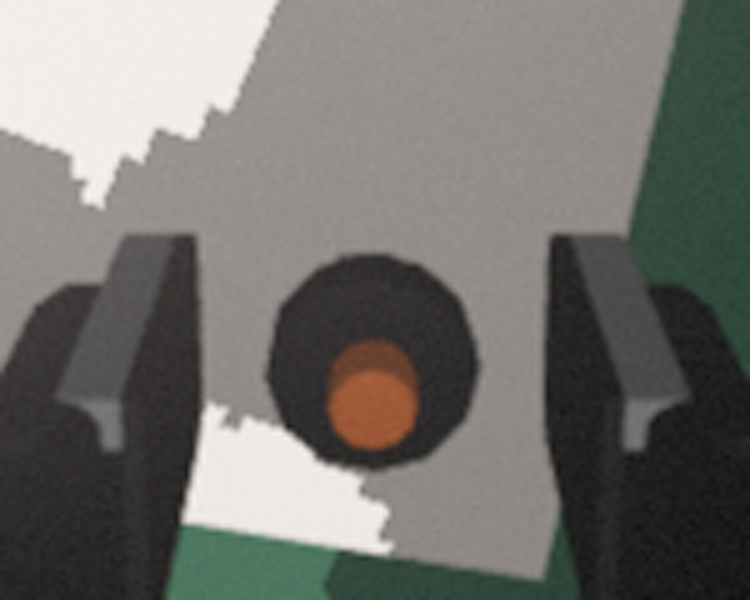

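Releasing let the rivet drop about 3 mm. Its head top now reads 12 mm above the plate, which is exactly seated, and it is upright with the pin 6–7 mm proud. I'll raise, shut the fingers, and centre over the pin.

Emit:
move_arm(steps=[{"delta_pos": [0,0,-0.01],"delta_rot": [0,0,0],"fingers": 0.6},{"delta_pos": [0,0,-0.035],"delta_rot": [0,0,0],"fingers": 0.6},{"delta_pos": [0,0,-0.045],"delta_rot": [0,0,0],"fingers": 0.8},{"delta_pos": [0,0,-0.045],"delta_rot": [0,0,0],"fingers": 1},{"delta_pos": [0,0,-0.045],"delta_rot": [0,0,0],"fingers": 1},{"delta_pos": [0,0,-0.045],"delta_rot": [0,0,0],"fingers": 1},{"delta_pos": [0,0,-0.045],"delta_rot": [0,0,0],"fingers": 1}])

```text
time: 12.45
position: [0.5498, 0.1646, 0.0799]
orientation: [0.001, 0.979, 0.204, -0.001]
force: [0.4, 0.3, 0.1]
opening: -0.0002
```

```bash
python3 look.py w14 pin_top:.0775 rivet_head:.0675; python3 prof.py w14;  python3 - <<'E'
from h import *
T=np.load('wT.npy'); cal=(*K('wrist')[:3],T); d=np.load('wd.npy')
for v in range(232,262,4): print(v,[p2w('wrist',u,v,d[v,u],cal).round(4).tolist() for u in (310,318,330,338)])
E
```

```text
{'time': np.float64(12.45), 'position': array([0.5498, 0.1646, 0.0799]), 'orientation': array([ 5.000e-04,  9.790e-01,  2.037e-01, -9.000e-04]), 'force': array([0.3869, 0.3391, 0.0892]), 'opening': np.float64(-0.0002)}
pin_top [323.5 235.3] 0.55 [0.5493 0.1645 0.0781] [0.549  0.1644 0.0775]
rivet_head [322.8 231.2] 0.95 [0.5512 0.1657 0.0776] [0.5477 0.1643 0.0675]
rivet_head [324.2 233. ] 0.68 [0.5502 0.1644 0.0766] [0.547  0.163  0.0675]
plate 0.059199729805126666
[(236, [0.5484, 0.1638, 0.0766]), (240, [0.5597, 0.1687, 0.1129]), (244, [0.5594, 0.1686, 0.1168]), (248, [0.5597, 0.1687, 0.1219]), (252, [0.5596, 0.1687, 0.1257]), (256, [0.5596, 0.1687, 0.1297]), (260, [0.5598, 0.1688, 0.1339]), (264, [0.5597, 0.1687, 0.137]), (268, [0.5598, 0.1688, 0.1406]), (272, [0.5594, 0.1686, 0.1428]), (276, [0.5572, 0.1676, 0.1415]), (280, [0.5554, 0.1669, 0.141]), (284, [0.5538, 0.1662, 0.1408]), (288, [0.5526, 0.1656, 0.1414]), (292, [0.551, 0.1649, 0.1415]), (296, [0.5495, 0.1643, 0.1414])]
232 [[0.5456, 0.1717, 0.0715], [0.5478, 0.1674, 0.0724], [0.5523, 0.1616, 0.0771], [0.5519, 0.1561, 0.0704]]
236 [[0.5428, 0.1705, 0.0703], [0.5452, 0.1663, 0.0716], [0.5498, 0.1606, 0.0766], [0.5493, 0.1549, 0.0697]]
240 [[0.5355, 0.1681, 0.058], [0.5585, 0.1712, 0.1127], [0.5606, 0.1661, 0.1123], [0.5622, 0.1627, 0.1125]]
244 [[0.557, 0.1744, 0.117], [0.5588, 0.1712, 0.118], [0.5602, 0.166, 0.116], [0.5621, 0.1629, 0.1173]]
248 [[0.5574, 0.1743, 0.1221], [0.5585, 0.171, 0.1214], [0.5606, 0.1662, 0.1215], [0.562, 0.1631, 0.1217]]
252 [[0.5571, 0.174, 0.1255], [0.5588, 0.1711, 0.1263], [0.561, 0.1665, 0.1266], [0.5622, 0.1634, 0.1265]]
256 [[0.5577, 0.174, 0.1305], [0.5585, 0.1709, 0.1294], [0.5606, 0.1665, 0.1299], [0.562, 0.1635, 0.1301]]
260 [[0.5578, 0.1739, 0.1342], [0.5585, 0.1708, 0.1331], [0.5605, 0.1665, 0.1332], [0.562, 0.1637, 0.1338]]
```

View pics/w14c.png

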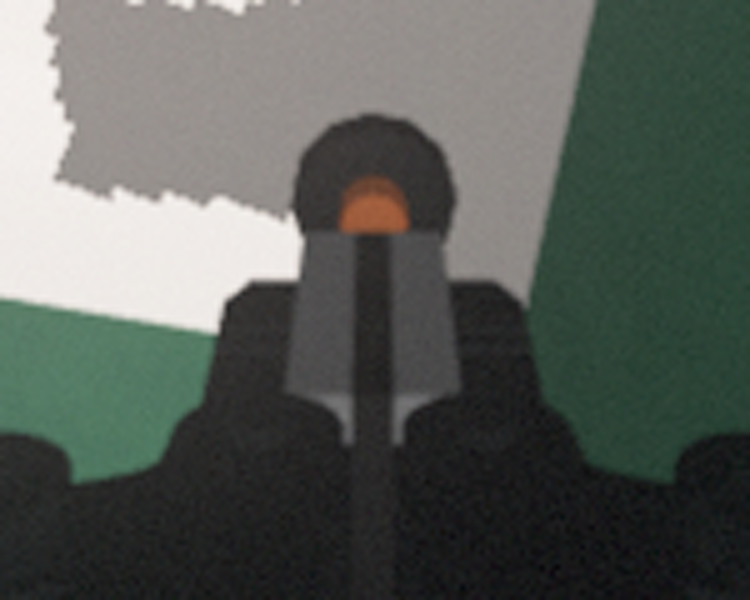

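The shut fingers sit centred over the pin (gap at u≈324.5, pin at u≈325) with the tips at z≈0.112 and the pin at 0.077. I'll approach to about 5 mm above it.

Emit:
move_arm(steps=[{"delta_pos": [0,0,0.01],"delta_rot": [0,0,0],"fingers": 1},{"delta_pos": [0,0,0.02],"delta_rot": [0,0,0],"fingers": 1},{"delta_pos": [0,0,0.026],"delta_rot": [0,0,0],"fingers": 1},{"delta_pos": [0,0,0.028],"delta_rot": [0,0,0],"fingers": 1},{"delta_pos": [0,0,0.028],"delta_rot": [0,0,0],"fingers": 1}])

```text
time: 13.1
position: [0.5497, 0.1645, 0.052]
orientation: [0.001, 0.979, 0.204, -0.001]
force: [-1.4, -0.7, 2.8]
opening: 0.0001
```

```bash
python3 look.py w15; python3 prof.py w15; python3 go.py .5496 .1644 .045
```

```text
{'time': np.float64(13.1), 'position': array([0.5497, 0.1645, 0.052 ]), 'orientation': array([ 6.000e-04,  9.790e-01,  2.037e-01, -1.100e-03]), 'force': array([-1.3772, -0.7371,  2.8004]), 'opening': np.float64(0.0001)}
plate 0.05764662752867672
[(236, [0.5559, 0.167, 0.0697]), (240, [0.5598, 0.1687, 0.0855]), (244, [0.5597, 0.1687, 0.0897]), (248, [0.5596, 0.1687, 0.094]), (252, [0.5597, 0.1687, 0.0983]), (256, [0.5597, 0.1687, 0.1022]), (260, [0.5601, 0.1689, 0.1068]), (264, [0.5599, 0.1688, 0.1098]), (268, [0.56, 0.1688, 0.1132]), (272, [0.5586, 0.1682, 0.1136]), (276, [0.5574, 0.1677, 0.1141]), (280, [0.5556, 0.1669, 0.1136]), (284, [0.5536, 0.166, 0.1127]), (288, [0.553, 0.1658, 0.1144]), (292, [0.5505, 0.1647, 0.1128]), (296, [0.5489, 0.164, 0.1127])]
13.15 [0.5499 0.1645 0.0523] [-1.8 -0.1  2.4] -0.000531587581991367
delta [-0.0003 -0.      0.0073]
tilt axis z [-0.0013 -0.0014 -1.    ] fix rotvec deg [ 0.05  0.1  -0.  ]
```

View pics/w15c.png

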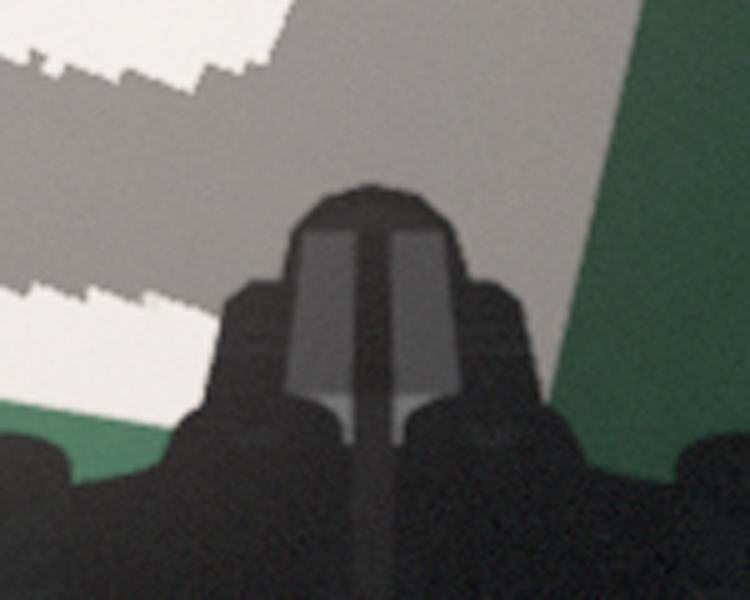

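Contact came early: 2.5 N at TCP 0.052, with the plate already sinking. The real tips are therefore at about TCP+0.025. I'll press on slowly.

Emit:
move_arm(steps=[{"delta_pos": [-0.0002,0,0.0005],"delta_rot": [0,0,0],"fingers": 1},{"delta_pos": [-0.0002,0,0.001],"delta_rot": [0,0,0],"fingers": 1},{"delta_pos": [-0.0002,0,0.0015],"delta_rot": [0,0,0],"fingers": 1},{"delta_pos": [-0.0002,0,0.0015],"delta_rot": [0,0,0],"fingers": 1}])

```text
time: 13.55
position: [0.5499, 0.1645, 0.0511]
orientation: [0.001, 0.979, 0.204, -0.001]
force: [-1.8, -0.4, 4.8]
opening: -0.0002
```

Emit:
move_arm(steps=[{"delta_pos": [0,0,0.0005],"delta_rot": [0,0,0],"fingers": 1},{"delta_pos": [0,0,0.001],"delta_rot": [0,0,0],"fingers": 1},{"delta_pos": [0,0,0.001],"delta_rot": [0,0,0],"fingers": 1}])

```text
time: 13.85
position: [0.5499, 0.1645, 0.0501]
orientation: [0.001, 0.979, 0.204, -0.0]
force: [-2.0, 0.5, 3.9]
opening: 0.0002
```

Emit:
move_arm(steps=[{"delta_pos": [0,0,0.0005],"delta_rot": [0,0,0],"fingers": 1},{"delta_pos": [0,0,0.001],"delta_rot": [0,0,0],"fingers": 1},{"delta_pos": [0,0,0.001],"delta_rot": [0,0,0],"fingers": 1}])

```text
time: 14.15
position: [0.5499, 0.1645, 0.049]
orientation: [0.001, 0.979, 0.204, -0.001]
force: [-1.1, 0.1, 4.3]
opening: 0.0001
```

Emit:
move_arm(steps=[{"delta_pos": [0,0,0.0005],"delta_rot": [0,0,0],"fingers": 1},{"delta_pos": [0,0,0.001],"delta_rot": [0,0,0],"fingers": 1},{"delta_pos": [0,0,0.0013],"delta_rot": [0,0,0],"fingers": 1}])

```text
time: 14.45
position: [0.5499, 0.1645, 0.0476]
orientation: [0.001, 0.979, 0.204, -0.001]
force: [-1.2, 0.0, 4.8]
opening: -0.0001
```

Emit:
move_arm(steps=[{"delta_pos": [0,0,0.0005],"delta_rot": [0,0,0],"fingers": 1},{"delta_pos": [0,0,0.001],"delta_rot": [0,0,0],"fingers": 1},{"delta_pos": [0,0,0.001],"delta_rot": [0,0,0],"fingers": 1}])

```text
time: 14.75
position: [0.5499, 0.1645, 0.0465]
orientation: [0.001, 0.979, 0.204, -0.001]
force: [-1.8, -0.7, 5.1]
opening: 0.0002
```

Emit:
move_arm(steps=[{"delta_pos": [0,0,0.0005],"delta_rot": [0,0,0],"fingers": 1},{"delta_pos": [0,0,0.001],"delta_rot": [0,0,0],"fingers": 1},{"delta_pos": [0,0,0.001],"delta_rot": [0,0,0],"fingers": 1}])

```text
time: 15.05
position: [0.5499, 0.1645, 0.0454]
orientation: [0.001, 0.979, 0.204, -0.001]
force: [-1.7, -0.3, 5.0]
opening: -0.0003
```

Emit:
move_arm(steps=[{"delta_pos": [0,0,0.0005],"delta_rot": [0,0,0],"fingers": 1},{"delta_pos": [0,0,0.001],"delta_rot": [0,0,0],"fingers": 1},{"delta_pos": [0,0,0.001],"delta_rot": [0,0,0],"fingers": 1}])

```text
time: 15.35
position: [0.5499, 0.1645, 0.0444]
orientation: [0.001, 0.979, 0.204, -0.001]
force: [-0.4, 1.3, 4.1]
opening: 0.0003
```

Emit:
move_arm(steps=[{"delta_pos": [0,0,0.0005],"delta_rot": [0,0,0],"fingers": 1},{"delta_pos": [0,0,0.001],"delta_rot": [0,0,0],"fingers": 1},{"delta_pos": [0,0,0.001],"delta_rot": [0,0,0],"fingers": 1}])

```text
time: 15.65
position: [0.5499, 0.1645, 0.0433]
orientation: [0.001, 0.979, 0.204, -0.001]
force: [-1.2, -0.8, 5.2]
opening: -0.0002
```

```bash
python3 look.py w16; python3 prof.py w16
```

```text
{'time': np.float64(15.65), 'position': array([0.5499, 0.1645, 0.0433]), 'orientation': array([ 5.000e-04,  9.790e-01,  2.037e-01, -6.000e-04]), 'force': array([-1.1986, -0.8096,  5.1614]), 'opening': np.float64(-0.0002)}
plate 0.04902297854106802
[(236, [0.556, 0.167, 0.061]), (240, [0.5593, 0.1685, 0.0751]), (244, [0.5597, 0.1687, 0.081]), (248, [0.5599, 0.1687, 0.0859]), (252, [0.5599, 0.1687, 0.09]), (256, [0.559, 0.1683, 0.0916]), (260, [0.5597, 0.1686, 0.0969]), (264, [0.5596, 0.1686, 0.1002]), (268, [0.5597, 0.1686, 0.1037]), (272, [0.5591, 0.1684, 0.1057]), (276, [0.5567, 0.1673, 0.1039]), (280, [0.5553, 0.1667, 0.1041]), (284, [0.554, 0.1662, 0.1047]), (288, [0.5529, 0.1657, 0.1055]), (292, [0.5507, 0.1647, 0.1043]), (296, [0.5494, 0.1642, 0.1047])]
```

View pics/w16c.png

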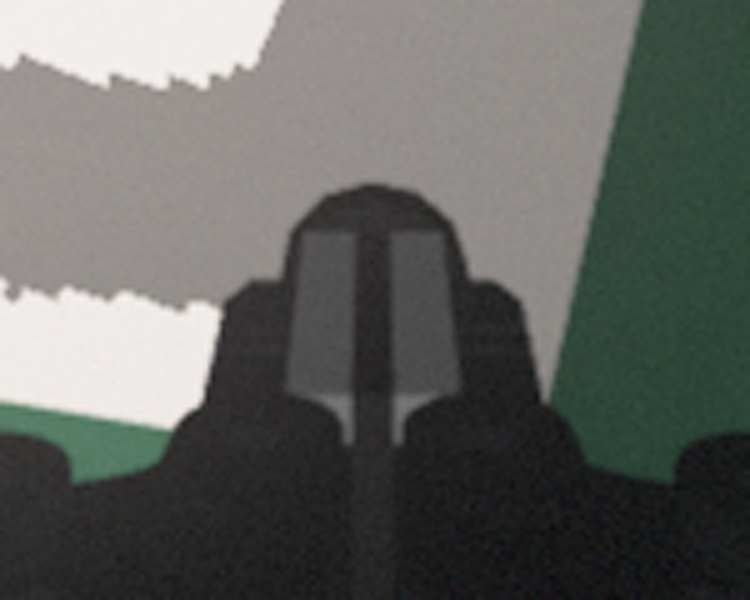

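The plate has sunk about 10 mm to z≈0.049, and the rivet and tool have not moved relative to each other, so the pin hasn't slid yet. I'll continue.

Emit:
move_arm(steps=[{"delta_pos": [0,0,0.0005],"delta_rot": [0,0,0],"fingers": 1},{"delta_pos": [0,0,0.001],"delta_rot": [0,0,0],"fingers": 1},{"delta_pos": [0,0,0.001],"delta_rot": [0,0,0],"fingers": 1}])

```text
time: 16.0
position: [0.55, 0.1645, 0.0425]
orientation: [0.001, 0.979, 0.204, -0.0]
force: [-1.6, -0.5, 6.0]
opening: -0.0002
```

Emit:
move_arm(steps=[{"delta_pos": [0,0,0.0005],"delta_rot": [0,0,0],"fingers": 1},{"delta_pos": [0,0,0.001],"delta_rot": [0,0,0],"fingers": 1},{"delta_pos": [0,0,0.001],"delta_rot": [0,0,0],"fingers": 1}])

```text
time: 16.3
position: [0.55, 0.1645, 0.0418]
orientation: [0.001, 0.979, 0.204, -0.0]
force: [-2.4, 0.3, 9.1]
opening: 0.0002
```

Emit:
move_arm(steps=[{"delta_pos": [0,0,0.0005],"delta_rot": [0,0,0],"fingers": 1},{"delta_pos": [0,0,0.001],"delta_rot": [0,0,0],"fingers": 1},{"delta_pos": [0,0,0.001],"delta_rot": [0,0,0],"fingers": 1}])

```text
time: 16.6
position: [0.5501, 0.1645, 0.0412]
orientation: [0.001, 0.979, 0.204, -0.0]
force: [-2.3, -0.2, 9.0]
opening: 0.0004
```

Emit:
move_arm(steps=[{"delta_pos": [0,0,0.0005],"delta_rot": [0,0,0],"fingers": 1},{"delta_pos": [0,0,0.001],"delta_rot": [0,0,0],"fingers": 1},{"delta_pos": [0,0,0.0013],"delta_rot": [0,0,0],"fingers": 1}])

```text
time: 16.9
position: [0.5501, 0.1645, 0.0403]
orientation: [0.001, 0.979, 0.204, 0.0]
force: [-2.8, -0.4, 9.1]
opening: -0.0006
```

Emit:
move_arm(steps=[{"delta_pos": [0,0,0.0005],"delta_rot": [0,0,0],"fingers": 1},{"delta_pos": [0,0,0.001],"delta_rot": [0,0,0],"fingers": 1},{"delta_pos": [0,0,0.0013],"delta_rot": [0,0,0],"fingers": 1}])

```text
time: 17.2
position: [0.5501, 0.1645, 0.0394]
orientation: [0.001, 0.979, 0.204, 0.0]
force: [-2.3, -0.5, 8.7]
opening: 0.0001
```

Emit:
move_arm(steps=[{"delta_pos": [0,0,0.0005],"delta_rot": [0,0,0],"fingers": 1},{"delta_pos": [0,0,0.001],"delta_rot": [0,0,0],"fingers": 1},{"delta_pos": [0,0,0.0013],"delta_rot": [0,0,0],"fingers": 1}])

```text
time: 17.5
position: [0.55, 0.1645, 0.0385]
orientation: [0.001, 0.979, 0.204, 0.0]
force: [-3.3, -0.8, 9.2]
opening: 0.0
```

Emit:
move_arm(steps=[{"delta_pos": [0,0,0.0005],"delta_rot": [0,0,0],"fingers": 1},{"delta_pos": [0,0,0.001],"delta_rot": [0,0,0],"fingers": 1},{"delta_pos": [0,0,0.0013],"delta_rot": [0,0,0],"fingers": 1}])

```text
time: 17.8
position: [0.55, 0.1645, 0.0376]
orientation: [0.001, 0.979, 0.204, 0.001]
force: [-3.4, -0.3, 8.2]
opening: 0.0
```

Emit:
move_arm(steps=[{"delta_pos": [0,0,0.0005],"delta_rot": [0,0,0],"fingers": 1},{"delta_pos": [0,0,0.001],"delta_rot": [0,0,0],"fingers": 1},{"delta_pos": [0,0,0.0012],"delta_rot": [0,0,0],"fingers": 1}])

```text
time: 18.1
position: [0.5501, 0.1645, 0.0368]
orientation: [0.001, 0.979, 0.204, 0.001]
force: [-2.7, -0.8, 9.0]
opening: -0.0001
```

Emit:
move_arm(steps=[{"delta_pos": [0,0,0.0005],"delta_rot": [0,0,0],"fingers": 1},{"delta_pos": [0,0,0.0008],"delta_rot": [0,0,0],"fingers": 1},{"delta_pos": [0,0,0.001],"delta_rot": [0,0,0],"fingers": 1}])

```text
time: 18.4
position: [0.55, 0.1645, 0.0362]
orientation: [0.001, 0.979, 0.204, 0.001]
force: [-3.3, -0.6, 8.8]
opening: -0.0004
```

Emit:
move_arm(steps=[{"delta_pos": [0,0,0.0005],"delta_rot": [0,0,0],"fingers": 1},{"delta_pos": [0,0,0.001],"delta_rot": [0,0,0],"fingers": 1}])

```text
time: 18.6
position: [0.55, 0.1645, 0.0357]
orientation: [0.001, 0.979, 0.204, 0.001]
force: [-3.0, -0.4, 10.0]
opening: -0.0002
```

Emit:
move_arm(steps=[{"delta_pos": [0,0,0.0005],"delta_rot": [0,0,0],"fingers": 1},{"delta_pos": [0,0,0.001],"delta_rot": [0,0,0],"fingers": 1}])

```text
time: 18.8
position: [0.5501, 0.1645, 0.0352]
orientation: [0.001, 0.979, 0.204, 0.001]
force: [-3.3, -0.3, 9.9]
opening: -0.0
```

Emit:
move_arm(steps=[{"delta_pos": [0,0,0.0005],"delta_rot": [0,0,0],"fingers": 1},{"delta_pos": [0,0,0.001],"delta_rot": [0,0,0],"fingers": 1}])

```text
time: 19.0
position: [0.5501, 0.1644, 0.0347]
orientation: [0.001, 0.979, 0.204, 0.002]
force: [-3.7, -0.3, 10.7]
opening: -0.0004
```

Emit:
move_arm(steps=[{"delta_pos": [0,0,0.0005],"delta_rot": [0,0,0],"fingers": 1},{"delta_pos": [0,0,0.001],"delta_rot": [0,0,0],"fingers": 1}])

```text
time: 19.2
position: [0.5501, 0.1645, 0.0344]
orientation: [0.001, 0.979, 0.204, 0.002]
force: [-4.4, -0.9, 13.0]
opening: 0.0001
```

```bash
python3 look.py w17; python3 prof.py w17
```

```text
{'time': np.float64(19.2), 'position': array([0.5501, 0.1645, 0.0344]), 'orientation': array([9.000e-04, 9.790e-01, 2.039e-01, 1.900e-03]), 'force': array([-4.3988, -0.9089, 12.9864]), 'opening': np.float64(0.0001)}
plate 0.046575623844283806
[(236, [0.5581, 0.1679, 0.0576]), (240, [0.5596, 0.1686, 0.067]), (244, [0.5597, 0.1686, 0.0718]), (248, [0.5601, 0.1688, 0.0774]), (252, [0.5594, 0.1685, 0.08]), (256, [0.56, 0.1688, 0.0852]), (260, [0.5599, 0.1688, 0.0887]), (264, [0.5592, 0.1685, 0.0907]), (268, [0.5596, 0.1686, 0.0949]), (272, [0.5586, 0.1682, 0.096]), (276, [0.5571, 0.1676, 0.096]), (280, [0.5553, 0.1668, 0.0955]), (284, [0.5537, 0.1661, 0.0954]), (288, [0.5522, 0.1654, 0.0954]), (292, [0.5508, 0.1648, 0.0957]), (296, [0.5492, 0.1641, 0.0957])]
```

View pics/w17c.png

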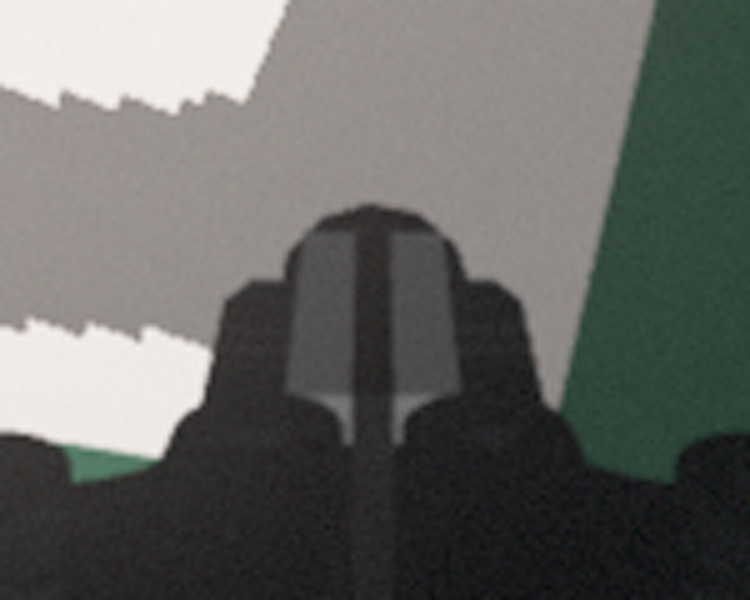

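Force has climbed to 13 N, and the pin slid 6.5 mm relative to the plate, which matches how far it stood proud. It should be flush, so I'll retreat and check.

Emit:
move_arm(steps=[{"delta_pos": [0,0,-0.002],"delta_rot": [0,0,0],"fingers": 1},{"delta_pos": [0,0,-0.006],"delta_rot": [0,0,0],"fingers": 1},{"delta_pos": [0,0,-0.012],"delta_rot": [0,0,0],"fingers": 1},{"delta_pos": [0,0,-0.02],"delta_rot": [0,0,0],"fingers": 1},{"delta_pos": [0,0,-0.04],"delta_rot": [0,0,0],"fingers": 1},{"delta_pos": [0,0,-0.065],"delta_rot": [0,0,0],"fingers": 1},{"delta_pos": [0,0,-0.07],"delta_rot": [0,0,0],"fingers": 1},{"delta_pos": [0,0,-0.07],"delta_rot": [0,0,0],"fingers": 1}])

```text
time: 20.05
position: [0.5504, 0.1646, 0.1053]
orientation: [0.001, 0.979, 0.204, 0.003]
force: [0.5, -0.2, -0.6]
opening: -0.0003
```

```bash
python3 look.py w18 rivet_head:.0675; python3 - <<'E'
from h import *
im=cv2.imread('pics/w18.png'); cv2.imwrite('pics/w18c.png',cv2.resize(im[150:270,250:400],None,fx=5,fy=5,interpolation=cv2.INTER_CUBIC))
T=np.load('wT.npy'); cal=(*K('wrist')[:3],T); d=np.load('wd.npy')
P=[p2w('wrist',u,v,d[v,u],cal)[2] for v in range(150,190,3) for u in range(290,350,4) if im[v,u].min()>100]
print('plate',np.median(P),len(P))
print([(v,p2w('wrist',324,v,d[v,324],cal).round(4).tolist()) for v in range(196,238,3)])
im,d=grab_frame('side'); u,v=298,123
cv2.imwrite('pics/s18.png',cv2.resize(im[v-40:v+40,u-50:u+60],None,fx=7,fy=7,interpolation=cv2.INTER_CUBIC))
E
```

```text
{'time': np.float64(20.05), 'position': array([0.5504, 0.1646, 0.1053]), 'orientation': array([0.001 , 0.979 , 0.2039, 0.0028]), 'force': array([ 0.458 , -0.174 , -0.5743]), 'opening': np.float64(-0.0003)}
rivet_head [323.5 213.2] 0.87 [0.551  0.165  0.0639] [0.552  0.1655 0.0675]
plate 0.05012909920499181 203
[(196, [0.5595, 0.1683, 0.0506]), (199, [0.5573, 0.1673, 0.05]), (202, [0.5582, 0.1678, 0.0624]), (205, [0.5562, 0.1669, 0.0623]), (208, [0.5543, 0.166, 0.0625]), (211, [0.5521, 0.1651, 0.062]), (214, [0.5505, 0.1644, 0.0636]), (217, [0.5482, 0.1634, 0.0625]), (220, [0.5462, 0.1626, 0.0629]), (223, [0.544, 0.1616, 0.0622]), (226, [0.5419, 0.1607, 0.0623]), (229, [0.5359, 0.158, 0.0501]), (232, [0.5337, 0.1571, 0.0504]), (235, [0.5316, 0.1561, 0.0505])]
```

View pics/w18c.png

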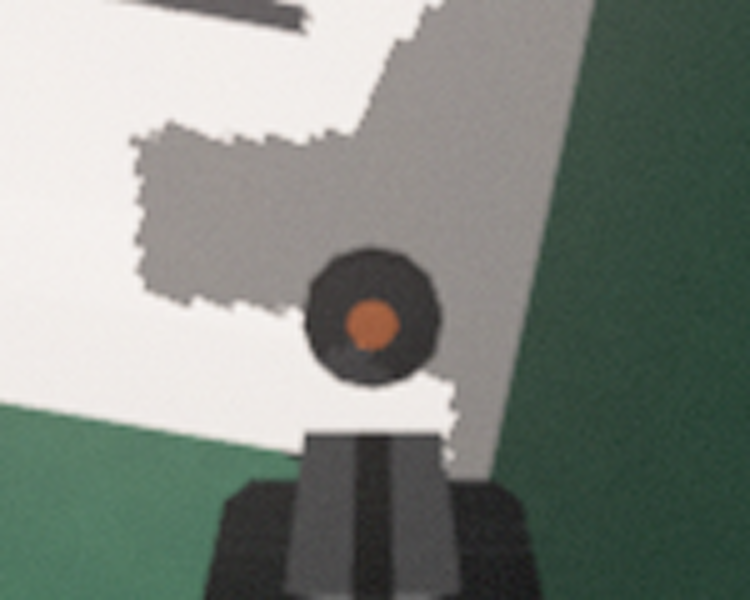

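View pics/s18.png

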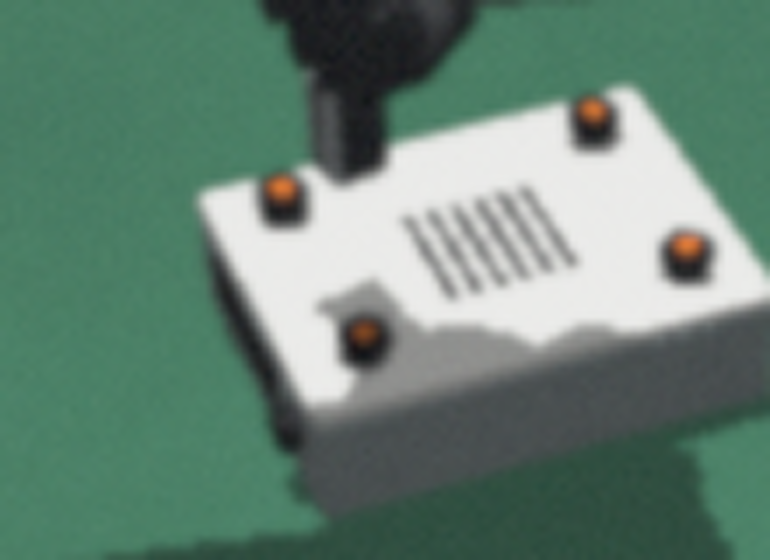

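The pin looks flush, with no side wall showing and the head a concentric circle. A numeric depth check and a final look from a clear position come next.

Emit:
move_arm(steps=[{"delta_pos": [-0.01,0,-0.03],"delta_rot": [0,0,0],"fingers": 1},{"delta_pos": [-0.03,0,-0.06],"delta_rot": [0,0,0],"fingers": 1},{"delta_pos": [-0.03,0,-0.06],"delta_rot": [0,0,0],"fingers": 1},{"delta_pos": [-0.03,0,-0.06],"delta_rot": [0,0,0],"fingers": 1},{"delta_pos": [-0.03,0,-0.06],"delta_rot": [0,0,0],"fingers": 1}])

```text
time: 20.7
position: [0.5214, 0.1526, 0.162]
orientation: [0.001, 0.979, 0.204, 0.0]
force: [-0.4, 0.6, -0.2]
opening: -0.0003
```

```bash
python3 - <<'E'
from h import *
i=cv2.imread('pics/w18.png').astype(int); T=np.load('wT.npy')
print(sense()['time'],sense()['force'])
dA=np.load('wd.npy'); cal=(*K('wrist')[:3],T)
def stat(i,d,cal,c,r):
    vv,uu=np.mgrid[:400,:640]; near=(uu-c[0])**2+(vv-c[1])**2<r*r
    o=near&(i[...,2]>i[...,0]+40)&(d>0); b=near&(i.max(-1)<80)&(d>0)
    er=cv2.erode(o.astype(np.uint8),np.ones((3,3)))>0
    f=lambda m:np.array([p2w('wrist',u,v,d[v,u],cal)[2] for v,u in zip(*np.nonzero(m))])
    O,B=f(er),f(b); print('pin',np.median(O),O.std()/len(O)**.5,len(O),'head',np.median(B),B.std()/len(B)**.5,len(B))
stat(i,dA,cal,(324.3,214),11)
cal=K('wrist'); im,d=grab_frame('wrist'); cv2.imwrite('pics/w19.png',im)
for x in spot_point('wrist','rivet_head')[:4]: print(x['xy'],x['conf'])
t,_=grab_frame('top'); cv2.imwrite('pics/top19.png',t)
E
```

```text
20.7 [-0.37423319  0.56727554 -0.22944894]
pin 0.062337842513010805 0.00011638694650660468 45 head 0.06211307069916283 3.564389823140146e-05 275
[320.6, 158.9] 0.91
```

View pics/w19.png

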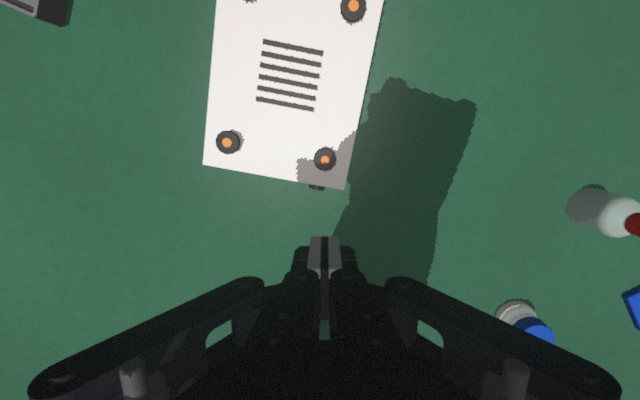

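View pics/top19.png

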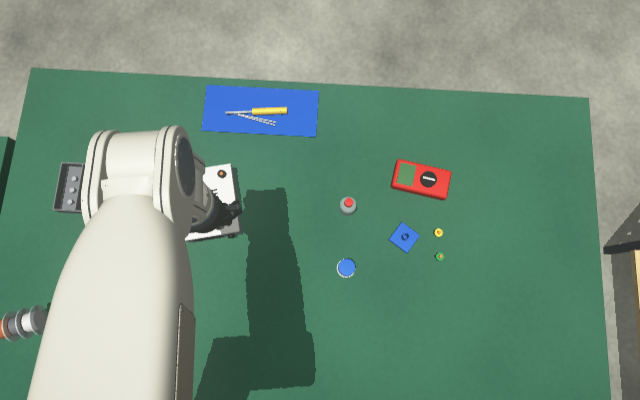

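The depth camera puts the pin 0.2 mm above the head face, which is within its noise. The rivet is seated at (325,159), the bystanders stand where they were in the top view, and the robot touches nothing. I'll hand in.

```bash
python3 -c "
from station import *
print(close_job())"
```

```text
the job is handed in; nothing more can be done
None
```

I took the black rivet from its stand and seated it fully in the empty boss with its pin still up. Then I pressed the pin flush with shut fingertips and handed the job in at about 21 s.

**Pressing:** The foam gave way by about 11 mm at roughly 5 N, and the pin slid about 6.5 mm at around 9 N. I stopped when the force reading reached 13 N, below the 17 N limit. I read the force only at the end of each move, so a brief peak between readings would not have shown.

**Last checks:**
- **Seating:** After release and before pressing, the head's top was 12 mm above the plate, which is fully seated. It still was after pressing (0.062 m against 0.050 m).
- **Pin:** Its top measured 0.2 mm above the head's face, which is within the camera's noise.
- **Upright:** The head's face read level in depth and looked circular in the picture.
- **Surroundings:** The jar, bottle, meter and look-alike rivets are where they started, and the robot touches nothing.

**What disagreed:**
- **Fingertip position:** The fingers did not match the description. The cameras showed the tips about 32 mm behind the reported TCP, and contact suggested about 25 mm, not 11 mm ahead of it. I went by camera and force instead.
- **Insertion contact:** The tool met about 5 N while the head was still about 3 mm above the rim, probably the fingertips touching the cover plate. The rivet dropped fully home once released.
- **Cover height:** The cover stayed about 10 mm lower than at the start, at about 0.050 m, when I last measured it.

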